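# Unclamp and demould a vent frame

### The job

Turn both red turn-clamps on the tilted mould by about a quarter turn, so that their tongues swing well clear of the white frame, while the frame still lies in its cavity; then lift the frame out and lay it flat on the empty blue cooling stand, between its corner stops. Set it down without dropping it, leave both clamps open, and do not shift the finished frame on the other stand, the stack of frames, the bottle or the tape roll.

Things in the scene. Friction and masses are not known exactly. Their poses are not given: they have to be found in the camera images.
- frame_mid (a point): White moulded frame in the mould (loose, 70 g): 110 mm (y) x 80 mm (x), rails 12 mm wide, 16 mm high, with an upright centre rib along x to grip: 56 mm long, 12 mm thick (y), 38 mm tall, in an open window (37 mm from rib to end rail). The point is its centre, in the rib, 19 mm above the underside; z is up along the rib, tilted 30 degrees while in the mould. Same either way round.
- cavity (a point): Seat of frame_mid in the dark steel mould: fixed bed 150 (x) x 200 mm (y) on a foot, tilted 30 degrees, its top leaning to the right as the robot sees it. z: bed's normal, the way out; x up the slope. Cavity 84 x 114 mm, 14 mm deep, 2 mm clear of the frame all round; its floor is 19 mm below this point, with 5 mm high cores in the frame's windows. Bed's top is 2 mm below the rails' top.
- clamp_near (a joint): Angle (rad) of the near turn-clamp, at the robot end of the bed (its +y). At 0 its steel tongue points at the frame, 1 mm above its end rail; it starts within 0.25 of 0. Growing values swing the tongue up the slope, anticlockwise seen from above the bed. From 1.1 it is clear of the frame; stop at 1.6. Stiff (0.10 N m), stays where left.
- clamp_far (a joint): Angle (rad) of the far turn-clamp, at the other end of the bed (its -y): the mirror image. Growing values swing its tongue up the slope, clockwise seen from above the bed. Otherwise like the near one.
- clamp_near_wing (a point): Centre of the near clamp's red wing grip, on its axis, 80 mm along the bed's +y from mid-bed. Wing 36 mm long (y), 12 thick (x), 30 tall (z, the axis, tilted like the bed): 15 mm above and below the point. Right under it the tongue, 14 mm wide, 5 thick, reaches 38 mm from the axis along -y of this point. Bed's top is 23 mm below the point. Turns with the clamp.
- clamp_far_wing (a point): The same for the far clamp, 80 mm along the bed's -y from its middle; its tongue reaches along +y of this point.
- stand_empty_top (a point): Middle of the top of the empty blue cooling stand (fixed): a level plate 112 mm (x) x 142 mm (y), 40 mm above the table, with L-shaped corner stops 10 mm high that leave a pocket 92 mm (x) x 122 mm (y). The frame lies in it flat, its 110 mm along the stand's y, its underside at this height.
- stand_full_top (a point): The same point of the other blue stand, which already carries a finished frame.
- done_frame_mid (a point): Centre of the finished frame on the other stand (loose, like frame_mid). Leave it alone.
- stack_mid (a point): Centre of a stack of white frames (loose), 110 mm (x) x 80 mm (y), 112 mm tall, with a rib to 134 mm. Leave it alone.
- bottle_mid (a point): Centre of an upright white bottle with yellow label and red cap (loose), 52 mm across, 150 mm tall. Leave it alone.
- tape_mid (a point): Centre of a red tape roll lying flat (loose), 84 mm across, 18 mm high. Leave it alone.
Mind the look-alikes: they are no part of the job. Of the things like the part that bears cavity, leave any that is green or pink; of the rest the larger one is meant.

How it is judged:
By the outcome, as a careful person would: the job done as asked, in the order asked, and still so for the second after the job is handed in, with the robot touching nothing.
It also fails if it takes over 53 s, if anything falls off the work surface, if the arm or the gripper's body presses on something with over 40 N, if the wrist force passes 120 N, or if a joint passes its speed limit or range.

### The arm

A 6-joint arm with a two-finger parallel gripper is mounted at the origin on the work surface. World frame = base frame: x ahead of the robot, y to its left, z up, the work surface at z = 0. Lengths are in m, angles in rad, forces in N, time in s.
With the tool pointing down it reaches from about 0.375 to 0.9 m from the base axis. Payload 3.1 kg.
Tool frame: the origin (TCP) lies midway between the tips of the shut fingers; the grasp point (between the pads) lies 19 mm behind it; z points along the fingers, y is the direction in which the jaws open and shut (so a half turn about z gives the same grasp; the last joint's range is limited). The gripper opens to 85 mm and grips with 20 to 120 N. Pads are 22 mm wide; open, the fingers measure 114 mm over their backs; the gripper's body (76 mm by 85 mm) begins 54 mm behind the grasp point. The pads swing forward as they close: fully open they stand 13 mm farther back than shut.
Start: joints at [-1.28, 0.527, 1.433, -0, 1.181, -0.178], TCP at [0.282, -0.558, 0.231] pointing down, gripper open.
Joint ranges: [-3.08, 3.08], [-0.75, 2.2], [0.22, 2.44], [-1.43, 4.57], [0, 2.65], [-2.85, 2.85]. Speed limits (rad/s): [2.79, 2.79, 3.14, 3.14, 3.14, 3.14].

### API

Orientations are given as a unit quaternion [x, y, z, w].
In Python, from plant import sensors, viewer, close_job gives the robot as it stands.
- The arm moves only by the shell command python3 -m pendant 'ROWS' [FORCE]. ROWS is JSON, a list of rows, each an object of numbers: "tx", "ty", "tz": the shift along the tool's x, y, z in units of 30 mm (1.0 is 30 mm); "rx", "ry", "rz": the turn, a rotation vector about the tool's x, y, z in units of 6 degrees (1.0 is 6 degrees); "gripper": the gripper's target within -1 to 1 (fully open at 1, half-way at 0, shut at -1). In form: [{"tx": .., "ty": .., "tz": .., "rx": .., "ry": .., "rz": .., "gripper": ..}, ...]. A call has 1 to 8 rows; each row shifts and turns the pose as measured when the row begins, along the tool's axes as they then stand; what a row does not reach is not made up. A row lasts 1/10 s, in which the tool goes at most 50 mm and 8.59 degrees, less where a joint would pass 70% of its speed; a pose out of reach is approached as far as the arm can. A call is refused whole if a number of a shift passes 1 or a number of a turn 1, either way. A call with a gripper value outside its range is refused whole. The fingers move at their own pace and stop on an object; FORCE is the grip in N (left out, the last holds). Time passes only in rows, so rows that do not move let the fingers close. It gives the time, the measured TCP pose, the force and the opening at its end, in the units of the state.
- sensors.observe(): the state, without advancing time (a new reading comes with each control period).
- viewer.read_camera(name): name is "scene" or "top"; returns (picture, depth): 400x640x3 uint8, blue, green, red; 400x640 float32, m along the optical axis (not along the pixel's ray), 0 where there is no reading.
- viewer.get_calibration(name): a dict with "K" (3x3 intrinsics, pixels), "dist" ([k1, k2, p1, p2, k3] as OpenCV has them; the pictures are not rectified), "T" (4x4, takes a point from camera to world coordinates). Camera axes: x right, y down, z forward; pixel columns grow to the right and rows downward; lengths in m; the calibration is good to about 2 mm. A picture is of the moment at which its call begins. get_calibration takes no time and is no camera call.
- close_job(): hands the job in, once; it reports no verdict.
Trained networks look in the newest picture that a camera, given by its name, has taken for a name from the list of things; names that differ only in an ending like _2 or _b are one class to them, and where a whole thing is asked for, a point or a joint stands for the part that bears it (a point fixed in the world has none). Each returns a list of dicts, best first, with "score" (0 to 1); they miss things now and then, are a little off and sometimes report something else, mostly with a low value. They report only what shows in the picture. A call takes as long as a camera call. They do not tell look-alikes from the thing itself.
- viewer.cut_out(camera, label): "region" (400x640 bool, what is visible of it).
- viewer.place_of(camera, label): "xyz" ([x, y, z] in m, in world coordinates, good to about 4 mm: a listed point, or the origin of a listed thing).
The state is a dict: "clock": time; "joints": joint angles; "qd": joint speeds; "joint_efforts": joint torques, N m; "tool_pos": TCP position; "eef_rot": TCP orientation; "ft_force": force on the tool from outside, world axes, zero at the start; "torque": the same for the moment, N m; "gripper_width": finger opening in m.
Only numpy, scipy, OpenCV 4.12 (cv2) and the standard library are available. Lean on these libraries where they do the work, as an engineer would, in place of code of your own. Each camera call takes 0.05 s, during which the arm holds its last target.

## Working session

There is one attempt and no reset: what is moved stays moved. The work goes in short steps, Python scripts to look and compute and a shell command to move; the robot and the scene stay as the last step left them, time stands still between calls to the robot, and variables do not carry over. Pictures are saved under pics/ and viewed, and the job is handed in when it is done.

```bash
ls; mkdir -p pics
cat > h.py <<'E'
import numpy as np, cv2
from plant import sensors, viewer
def snap(cam,name):
    p,d=viewer.read_camera(cam); cv2.imwrite(f'pics/{name}.png',p); np.save(f'pics/{name}_d.npy',d); return p,d
def world(cam,d,mask=None):
    c=viewer.get_calibration(cam);K=np.array(c['K']);D=np.array(c['dist']);T=np.array(c['T'])
    h,w=d.shape;u,v=np.meshgrid(np.arange(w),np.arange(h))
    n=cv2.undistortPoints(np.stack([u,v],-1).reshape(-1,1,2).astype(np.float64),K,D).reshape(h,w,2)
    P=np.concatenate([n*d[...,None],d[...,None]],-1)
    return P@T[:3,:3].T+T[:3,3]
def proj(cam,X):
    c=viewer.get_calibration(cam);T=np.linalg.inv(np.array(c['T']))
    r,_=cv2.Rodrigues(T[:3,:3])
    return cv2.projectPoints(np.array(X,float).reshape(-1,1,3),r,T[:3,3],np.array(c['K']),np.array(c['dist']))[0].reshape(-1,2)
E
python3 - <<'E'
from h import *
for c in ['scene','top']:
    snap(c,c+'0'); 
    print(c,np.round(viewer.get_calibration(c)['T'],3).tolist())
    for l in ['frame_mid','cavity','clamp_near_wing','clamp_far_wing','stand_empty_top','stand_full_top','done_frame_mid']:
        print(l,[(round(r['score'],2),np.round(r['xyz'],3).tolist(),proj(c,r['xyz'])[0].round().tolist()) for r in viewer.place_of(c,l)])
print(sensors.observe())
E
```

```text
pics
scene [[0.076, 0.688, -0.721, 1.287], [0.997, -0.056, 0.051, -0.158], [-0.005, -0.723, -0.691, 0.889], [0.0, 0.0, 0.0, 1.0]]
frame_mid [(0.6, [0.505, -0.335, 0.101], [242.0, 222.0])]
cavity [(0.92, [0.505, -0.334, 0.104], [242.0, 221.0]), (0.91, [0.33, -0.126, 0.068], [310.0, 188.0]), (0.75, [0.472, -0.553, 0.079], [172.0, 224.0]), (0.67, [0.21, -0.414, 0.108], [226.0, 162.0])]
clamp_near_wing [(0.66, [0.424, -0.317, 0.119], [249.0, 199.0]), (0.61, [0.128, -0.41, 0.12], [229.0, 145.0]), (0.55, [0.411, -0.529, 0.09], [182.0, 207.0]), (0.55, [0.279, -0.118, 0.082], [312.0, 175.0])]
clamp_far_wing [(0.53, [0.579, -0.362, 0.123], [229.0, 236.0]), (0.48, [0.521, -0.583, 0.09], [156.0, 234.0]), (0.44, [0.288, -0.425, 0.122], [219.0, 172.0]), (0.43, [0.384, -0.146, 0.079], [305.0, 197.0])]
stand_empty_top [(0.66, [0.507, 0.302, 0.04], [449.0, 224.0])]
stand_full_top [(0.68, [0.527, -0.014, 0.036], [350.0, 236.0])]
done_frame_mid [(0.61, [0.527, -0.018, 0.059], [349.0, 231.0])]
top [[-0.025, -0.995, 0.093, 0.381], [-1.0, 0.024, -0.007, -0.101], [0.005, -0.093, -0.996, 1.46], [0.0, 0.0, 
[... 917 characters left out ...]
]
{'clock': 0.8, 'joints': array([-1.28050386e+00,  5.27424959e-01,  1.43271806e+00,  3.80336349e-05,
        1.18139088e+00, -1.78525470e-01]), 'qd': array([ 1.42258976e-03,  1.48144673e-03, -7.60159168e-05,  4.16919896e-04,
       -1.91093438e-04, -7.53255212e-04]), 'joint_efforts': array([-3.07538194e-04, -4.42259002e+01, -1.78413337e+01, -3.13201135e-04,
        6.95184353e-04,  9.84556948e-06]), 'tool_pos': array([ 0.2824094 , -0.55752938,  0.23135079]), 'eef_rot': array([9.72653466e-01, 2.32261135e-01, 1.92065334e-05, 2.83454085e-05]), 'ft_force': array([-0.01931993,  0.89915079, -0.03900939]), 'torque': array([0.00635951, 0.01181166, 0.00601593]), 'gripper_width': 0.08525318266581362}
```

Run:
```python
import cv2
a=cv2.imread('pics/scene0.png');b=cv2.imread('pics/top0.png')
cv2.imwrite('pics/a1.png',a);
cv2.imwrite('pics/b1.png',cv2.resize(b[150:330,270:500],None,fx=3.3,fy=3.3,interpolation=cv2.INTER_CUBIC))
cv2.imwrite('pics/a2.png',cv2.resize(a[170:280,180:300],None,fx=5,fy=5,interpolation=cv2.INTER_CUBIC))
```

```text
(no output)
```

View pics/a1.png

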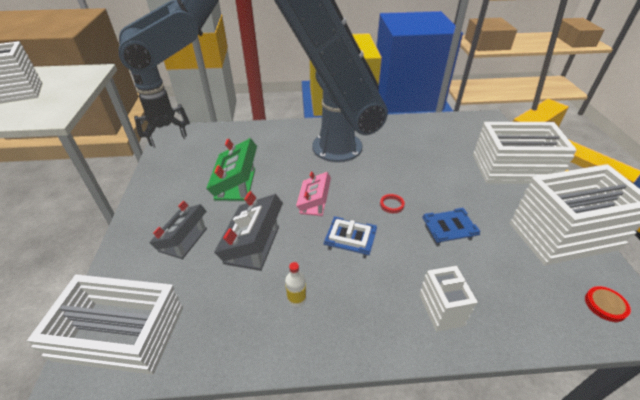

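View pics/b1.png

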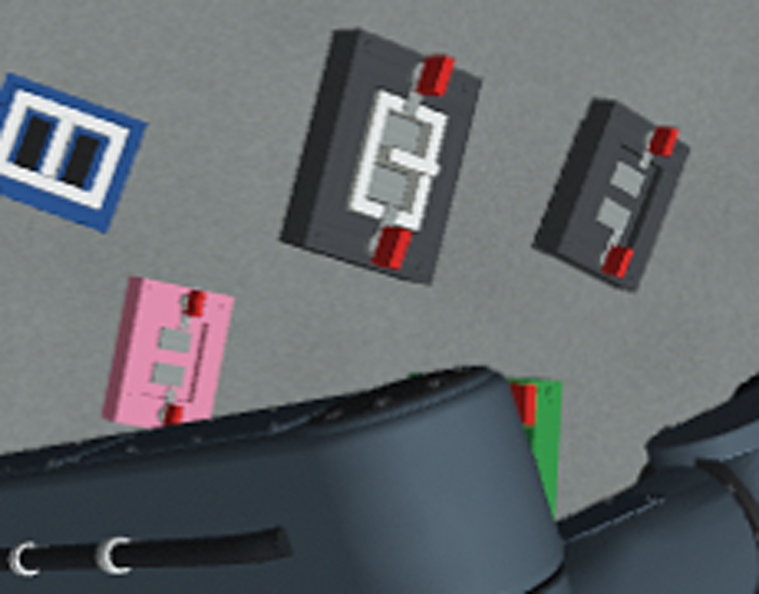

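View pics/a2.png

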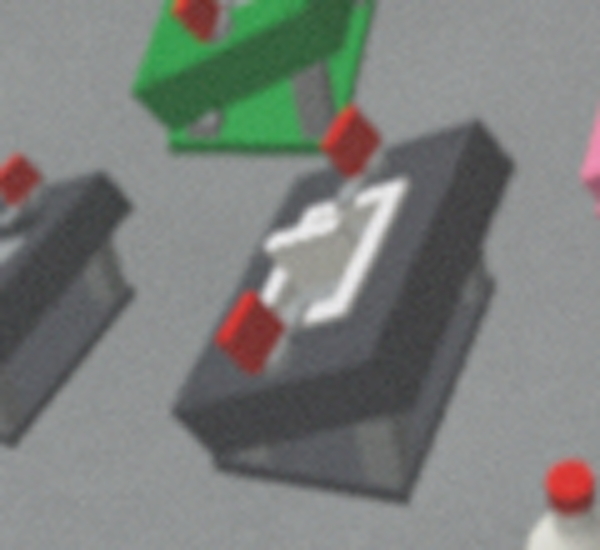

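View pics/top0.png

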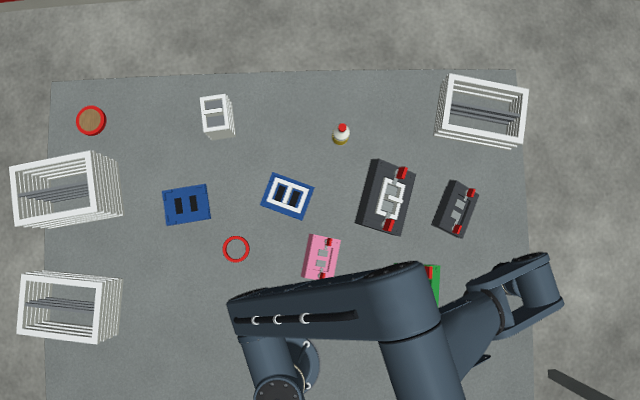

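Candidates for the mould (scene px): green (226,162), pink (310,188), small dark (172,224), and large dark (242,222). Green and pink are ruled out. The large dark one is the larger of the remaining two and holds the white frame with the red wings at (249,199) and (229,236), as the crop shows. Next I refine the poses from depth.

```bash
cat > m.py <<'E'
from h import *
for c in ['scene','top']:
    p,d=snap(c,c+'1'); W=world(c,d)
    for l,ctr in [('cavity',(.505,-.333)),('stand_empty_top',(.507,.302)),('stand_full_top',(.53,-.015)),('clamp_near_wing',(.424,-.316)),('clamp_far_wing',(.581,-.363))]:
        for r in viewer.cut_out(c,l):
            m=r['region']&(d>0); P=W[m]
            if len(P)<10: continue
            print(c,l,round(r['score'],2),m.sum(),np.median(P,0).round(3).tolist())
    # red pixels near clamps
    b,g,rr=[p[...,i].astype(int) for i in range(3)]
    red=(rr>120)&(g<80)&(b<80)&(d>0)
    for n,ctr in [('near',(.424,-.316)),('far',(.581,-.363))]:
        m=red&(np.hypot(W[...,0]-ctr[0],W[...,1]-ctr[1])<.035); P=W[m]
        print(n,m.sum(),P.min(0).round(3),P.max(0).round(3),P.mean(0).round(3))
    # bed plane
    dark=(p.max(-1)<85)&(d>0)&(np.hypot(W[...,0]-.505,W[...,1]+.333)<.13)&(W[...,2]>.03)
    P=W[dark]; n0=np.array([-.14,-.48,.866])
    best=None;rng=np.random.default_rng(0)
    for _ in range(500):
        s=P[rng.choice(len(P),3,False)]; n=np.cross(s[1]-s[0],s[2]-s[0]); n/=np.linalg.norm(n)+1e-12; n*=np.sign(n[2]+1e-9)
        if n[2]<.7: continue
        k=(abs((P-s[0])@n)<.003).sum()
        if best is None or k>best[0]: best=(k,n,s[0])
    k,n,o=best; I=P[abs((P-o)@n)<.004]; n=np.linalg.svd(I-I.mean(0))[2][2]; n*=np.sign(n[2]); o=I.mean(0)
    print('plane',k,len(P),n.round(3),'tilt',np.degrees(np.arccos(n[2])).round(1),'head',np.degrees(np.arctan2(n[1],n[0])).round(1))
    hd=np.arctan2(-n[1],-n[0]); xb=np.array([np.cos(hd)*n[2],np.sin(hd)*n[2],np.sqrt(1-n[2]**2)]); yb=np.cross(n,xb)
    q=np.stack([(I-o)@xb,(I-o)@yb],-1).astype(np.float32); rect=cv2.minAreaRect(q); print('rect',rect)
    cc=o+xb*rect[0][0]+yb*rect[0][1]; print('bedcentre top',cc.round(4),'mid',(cc+n*.007).round(4))
    blue=(b>110)&(rr<70)&(d>0)
    for nme,ctr in [('empty',(.507,.302)),('full',(.53,-.015))]:
        m=blue&(np.hypot(W[...,0]-ctr[0],W[...,1]-ctr[1])<.12)&(W[...,2]>.025); P=W[m]
        if len(P)<20: continue
        rect=cv2.minAreaRect(P[:,:2].astype(np.float32)); print(nme,rect,np.median(P[:,2]), len(P))
E
python3 m.py
```

```text
scene cavity 0.83 1772 [0.25, -0.395, 0.108]
scene cavity 0.71 894 [0.351, -0.116, 0.07]
scene cavity 0.59 2339 [0.564, -0.306, 0.115]
scene cavity 0.55 1401 [0.491, -0.529, 0.085]
scene stand_empty_top 0.97 1389 [0.514, 0.299, 0.04]
scene stand_empty_top 0.27 194 [0.583, -0.356, 0.123]
scene stand_empty_top 0.25 252 [0.371, 0.152, 0.016]
scene stand_full_top 0.88 801 [0.545, -0.017, 0.041]
scene clamp_near_wing 0.6 103 [0.436, -0.313, 0.122]
scene clamp_near_wing 0.45 94 [0.136, -0.406, 0.121]
scene clamp_near_wing 0.38 82 [0.414, -0.527, 0.092]
scene clamp_near_wing 0.38 21 [0.287, -0.117, 0.081]
scene clamp_far_wing 0.56 34 [0.384, -0.137, 0.08]
scene clamp_far_wing 0.49 138 [0.288, -0.422, 0.118]
scene clamp_far_wing 0.48 194 [0.583, -0.356, 0.123]
near 87 [ 0.413 -0.328  0.113] [ 0.446 -0.3    0.14 ] [ 0.43  -0.315  0.128]
far 111 [ 0.564 -0.376  0.113] [ 0.6   -0.348  0.141] [ 0.583 -0.36   0.128]
plane 271 1031 [0.25  0.782 0.571] tilt 55.2 head 72.3
rect ((-0.001865306869149208, -0.017322160303592682), (0.038696449249982834, 0.19947224855422974), 1.7473232746124268)
bedcentre
[... 894 characters left out ...]
0.378, -0.14, 0.084]
near 45 [ 0.405 -0.341  0.081] [ 0.44  -0.312  0.145] [ 0.423 -0.324  0.129]
far 40 [ 0.56  -0.383  0.086] [ 0.592 -0.357  0.144] [ 0.576 -0.368  0.133]
plane 1153 1968 [-0.143 -0.478  0.867] tilt 29.9 head -106.7
rect ((-0.009588271379470825, 0.00026695430278778076), (0.15590955317020416, 0.19903714954853058), 0.26663291454315186)
bedcentre top [ 0.504  -0.3265  0.1034] mid [ 0.503  -0.3299  0.1095]
empty ((0.5059325098991394, 0.30223360657691956), (0.11195434629917145, 0.14134573936462402), 8.028984069824219) 0.041802421422437064 1291
full ((0.5250099301338196, -0.015889205038547516), (0.14098967611789703, 0.1109965592622757), 68.3507308959961) 0.042430055789762555 701
```

```bash
cat > t.py <<'E'
import sys
from h import *
from scipy.spatial.transform import Rotation as R
th=np.radians(73.3); n=np.array([-.5*np.cos(th),-.5*np.sin(th),.8660])
xb=np.array([np.cos(th)*.866,np.sin(th)*.866,.5]); yb=np.cross(n,xb)
mid=np.array([.5045,-.331,.106])
near=mid+.08*yb+.018*n; far=mid-.08*yb+.018*n
def rot(x,z): return R.from_matrix(np.stack([x,np.cross(z,x),z],1))
def go(p,Rt):
    s=sensors.observe(); Rc=R.from_quat(s['eef_rot']); rv=(Rc.inv()*Rt).as_rotvec(); a=np.degrees(rv)/6
    print('rot total units',a.round(2)); print('trans in current tool units',(Rc.inv().apply(p-s['tool_pos'])/.03).round(2),'| after rot',(Rt.inv().apply(p-s['tool_pos'])/.03).round(2))
    print('joints',s['joints'].round(2),'pos',s['tool_pos'].round(4),'F',s['ft_force'].round(1),'w',round(s['gripper_width'],4),'t',s['clock'])
RN=rot(-yb,-n); RF=rot(yb,-n); RM=rot(xb,-n)
E
python3 -c "
from t import *
print(near,far)
go(near+.11*n,RN)"
```

```text
[ 0.42529133 -0.31663257  0.121588  ] [ 0.57853618 -0.36260823  0.121588  ]
rot total units [4.75 1.9  7.09]
trans in current tool units [ 6.61 -3.68  0.48] | after rot [ 2.25 -6.02  4.03]
joints [-1.28  0.53  1.43 -0.    1.18 -0.18] pos [ 0.2824 -0.5575  0.2313] F [-0.1 -0.3 -0.2] w 0.0855 t 1.4
```

```bash
python3 -m pendant '[{"rx":0.6,"ry":0.24,"rz":0.89,"gripper":0},{"rx":0.6,"ry":0.24,"rz":0.89},{"rx":0.6,"ry":0.24,"rz":0.89},{"rx":0.6,"ry":0.24,"rz":0.89},{"rx":0.6,"ry":0.24,"rz":0.89},{"rx":0.6,"ry":0.24,"rz":0.89},{"rx":0.6,"ry":0.24,"rz":0.89},{"rx":0.6,"ry":0.24,"rz":0.89}]' 50
python3 -c "
from t import *
go(near+.11*n,RN)"
```

```text
rot total units [4.75 1.9  7.09]
trans in current tool units [ 6.61 -3.68  0.48] | after rot [ 2.25 -6.02  4.03]
joints [-1.28  0.53  1.43 -0.    1.18 -0.18] pos [ 0.2824 -0.5575  0.2313] F [-0.1 -0.3 -0.2] w 0.0855 t 1.4invalid input
```

```bash
python3 -m pendant '[{"tx":0,"ty":0,"tz":0,"rx":0.6,"ry":0.24,"rz":0.89,"gripper":0},{"tx":0,"ty":0,"tz":0,"rx":0.6,"ry":0.24,"rz":0.89,"gripper":0},{"tx":0,"ty":0,"tz":0,"rx":0.6,"ry":0.24,"rz":0.89,"gripper":0},{"tx":0,"ty":0,"tz":0,"rx":0.6,"ry":0.24,"rz":0.89,"gripper":0},{"tx":0,"ty":0,"tz":0,"rx":0.6,"ry":0.24,"rz":0.89,"gripper":0},{"tx":0,"ty":0,"tz":0,"rx":0.6,"ry":0.24,"rz":0.89,"gripper":0},{"tx":0,"ty":0,"tz":0,"rx":0.6,"ry":0.24,"rz":0.89,"gripper":0},{"tx":0,"ty":0,"tz":0,"rx":0.6,"ry":0.24,"rz":0.89,"gripper":0}]' 50
python3 -c "
from t import *
go(near+.11*n,RN)"
```

```text
clock: 2.2
tool_pos: [0.2845, -0.5562, 0.2331]
eef_rot: [0.951, -0.154, 0.039, -0.266]
ft_force: [-0.0, 0.4, -0.6]
gripper_width: 0.0429
rot total units [-0.21 -0.07 -0.27]
trans in current tool units [ 2.  -5.9  4.2] | after rot [ 2.2  -5.93  4.05]
joints [-1.39  0.73  1.14  0.25  1.76  0.48] pos [ 0.2845 -0.5562  0.2331] F [-0.   0.4 -0.6] w 0.0429 t 2.2
```

```bash
python3 -m pendant '[{"tx":0.3,"ty":-0.84,"tz":0.6,"rx":-0.03,"ry":0,"rz":-0.04,"gripper":0},{"tx":0.3,"ty":-0.84,"tz":0.6,"rx":-0.03,"ry":0,"rz":-0.04,"gripper":0},{"tx":0.3,"ty":-0.84,"tz":0.6,"rx":-0.03,"ry":0,"rz":-0.04,"gripper":0},{"tx":0.3,"ty":-0.84,"tz":0.6,"rx":-0.03,"ry":0,"rz":-0.04,"gripper":0},{"tx":0.3,"ty":-0.84,"tz":0.6,"rx":-0.03,"ry":0,"rz":-0.04,"gripper":0},{"tx":0.3,"ty":-0.84,"tz":0.6,"rx":-0.03,"ry":0,"rz":-0.04,"gripper":0},{"tx":0.3,"ty":-0.84,"tz":0.6,"rx":-0.03,"ry":0,"rz":-0.04,"gripper":0},{"tx":0,"ty":0,"tz":0,"rx":0,"ry":0,"rz":0,"gripper":0}]'
python3 -c "
from t import *
go(near+.06*n,RN)
snap('scene','s2')
snap('top','t2')"
```

```text
clock: 3.0
tool_pos: [0.4122, -0.3682, 0.2097]
eef_rot: [0.955, -0.146, 0.041, -0.255]
ft_force: [0.2, 0.3, 0.5]
gripper_width: 0.0424
rot total units [ 0.01 -0.1  -0.08]
trans in current tool units [-0.09 -0.07  1.43] | after rot [-0.07 -0.07  1.43]
joints [-1.12  0.6   1.48  0.35  1.46  0.64] pos [ 0.4122 -0.3682  0.2097] F [0.2 0.3 0.5] w 0.0424 t 3.0
```

```bash
python3 -m pendant '[{"tx":-0.05,"ty":-0.04,"tz":0.8,"rx":0,"ry":-0.05,"rz":-0.04,"gripper":0},{"tx":-0.04,"ty":-0.03,"tz":0.8,"rx":0,"ry":-0.05,"rz":-0.04,"gripper":0},{"tx":0,"ty":0,"tz":0.6,"rx":0,"ry":0,"rz":0,"gripper":0},{"tx":0,"ty":0,"tz":0,"rx":0,"ry":0,"rz":0,"gripper":0}]'
python3 - <<'E'
from t import *
go(near-.011*n,RN)
p,d=snap('scene','s3')
x,y=proj('scene',near)[0].astype(int)
cv2.imwrite('pics/s3c.png',cv2.resize(p[y-50:y+60,x-70:x+70],None,fx=5,fy=5,interpolation=cv2.INTER_CUBIC))
E
```

```text
clock: 3.5
tool_pos: [0.4185, -0.3458, 0.1524]
eef_rot: [0.957, -0.143, 0.041, -0.248]
ft_force: [0.1, 0.1, 0.0]
gripper_width: 0.0428
rot total units [ 0.14 -0.09 -0.03]
trans in current tool units [-0.08 -0.37  1.75] | after rot [-0.06 -0.35  1.75]
joints [-1.09  0.66  1.57  0.37  1.31  0.61] pos [ 0.4185 -0.3458  0.1524] F [0.1 0.1 0. ] w 0.0428 t 3.5
```

View pics/s3c.png

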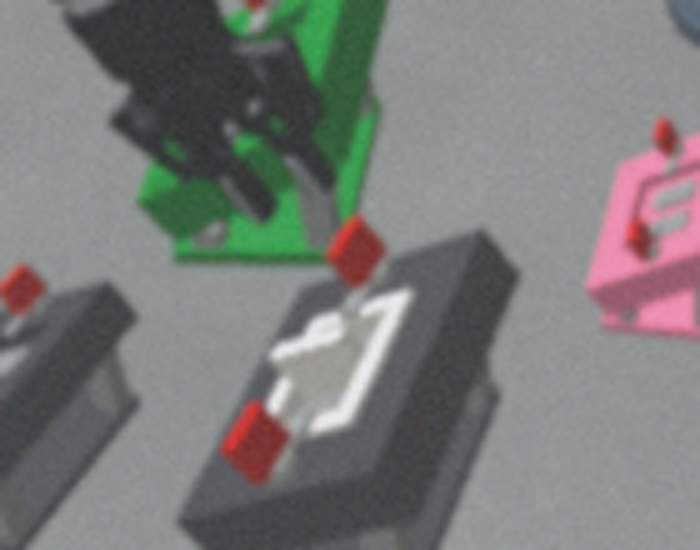

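The scene crop shows the fingers above the near wing (355,250 in the crop) and about 10 mm to its left. That matches the computed −0.35 ty, so I correct it and go down.

```bash
python3 -m pendant '[{"tx":-0.06,"ty":-0.36,"tz":0,"rx":0.14,"ry":-0.09,"rz":-0.03,"gripper":0},{"tx":0,"ty":-0.05,"tz":0.7,"rx":0,"ry":0,"rz":0,"gripper":0},{"tx":0,"ty":0,"tz":0,"rx":0,"ry":0,"rz":0,"gripper":0}]'
python3 - <<'E'
from t import *
go(near-.011*n,RN)
E
```

```text
clock: 3.85
tool_pos: [0.4237, -0.3305, 0.1438]
eef_rot: [0.956, -0.141, 0.041, -0.253]
ft_force: [0.1, 0.4, -0.2]
gripper_width: 0.0425
rot total units [ 0.05 -0.07 -0.  ]
trans in current tool units [-0.09 -0.03  1.23] | after rot [-0.08 -0.03  1.24]
joints [-1.08  0.66  1.59  0.38  1.29  0.61] pos [ 0.4237 -0.3305  0.1438] F [ 0.1  0.4 -0.2] w 0.0425 t 3.85
```

```bash
python3 -m pendant '[{"tx":-0.08,"ty":-0.05,"tz":0.6,"rx":0.05,"ry":-0.07,"rz":0,"gripper":0},{"tx":0,"ty":-0.05,"tz":0.6,"rx":0,"ry":0,"rz":0,"gripper":0},{"tx":0,"ty":0,"tz":0,"rx":0,"ry":0,"rz":0,"gripper":0}]'
python3 - <<'E'
from t import *
go(near-.011*n,RN)
p,d=snap('scene','s4')
x,y=proj('scene',near)[0].astype(int)
cv2.imwrite('pics/s4c.png',cv2.resize(p[y-50:y+60,x-70:x+70],None,fx=5,fy=5,interpolation=cv2.INTER_CUBIC))
E
```

```text
clock: 4.15
tool_pos: [0.4284, -0.3124, 0.1151]
eef_rot: [0.956, -0.14, 0.04, -0.254]
ft_force: [0.8, 0.5, -0.0]
gripper_width: 0.0426
rot total units [ 0.03 -0.04  0.01]
trans in current tool units [-0.06  0.03  0.1 ] | after rot [-0.06  0.03  0.1 ]
joints [-1.05  0.7   1.63  0.4   1.21  0.59] pos [ 0.4284 -0.3124  0.1151] F [ 0.8  0.5 -0. ] w 0.0426 t 4.15
```

View pics/s4c.png

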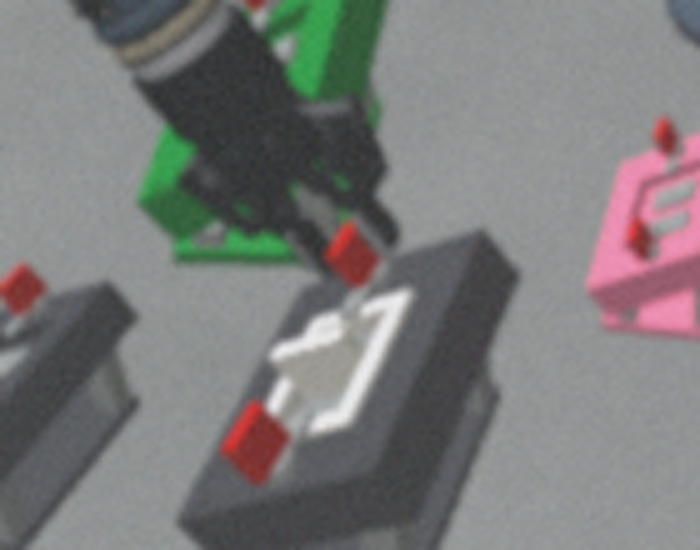

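The fingers straddle the near wing (350,255 in the crop). I close on it.

```bash
python3 -m pendant '[{"tx":-0.05,"ty":0.02,"tz":0.05,"rx":0,"ry":0,"rz":0,"gripper":-0.4},{"tx":0,"ty":0,"tz":0,"rx":0,"ry":0,"rz":0,"gripper":-0.6},{"tx":0,"ty":0,"tz":0,"rx":0,"ry":0,"rz":0,"gripper":-1},{"tx":0,"ty":0,"tz":0,"rx":0,"ry":0,"rz":0,"gripper":-1},{"tx":0,"ty":0,"tz":0,"rx":0,"ry":0,"rz":0,"gripper":-1},{"tx":0,"ty":0,"tz":0,"rx":0,"ry":0,"rz":0,"gripper":-1}]' 40
python3 - <<'E'
from t import *
go(near-.011*n,RN)
E
```

```text
clock: 4.8
tool_pos: [0.4277, -0.3126, 0.1158]
eef_rot: [0.956, -0.141, 0.041, -0.254]
ft_force: [-0.2, 1.6, -2.5]
gripper_width: 0.0117
rot total units [ 0.03 -0.07  0.01]
trans in current tool units [-0.04  0.04  0.12] | after rot [-0.04  0.04  0.12]
joints [-1.06  0.7   1.63  0.4   1.21  0.59] pos [ 0.4277 -0.3126  0.1158] F [-0.2  1.6 -2.5] w 0.0117 t 4.8
```

```bash
python3 -m pendant '[{"tx":0,"ty":0,"tz":0,"rx":0,"ry":0,"rz":-0.8,"gripper":-1},{"tx":0,"ty":0,"tz":0,"rx":0,"ry":0,"rz":-0.8,"gripper":-1},{"tx":0,"ty":0,"tz":0,"rx":0,"ry":0,"rz":-0.8,"gripper":-1},{"tx":0,"ty":0,"tz":0,"rx":0,"ry":0,"rz":-0.8,"gripper":-1}]'
python3 - <<'E'
from t import *
go(near-.011*n,RM)
E
```

```text
clock: 5.2
tool_pos: [0.4277, -0.3128, 0.1157]
eef_rot: [0.966, 0.026, 0.084, -0.244]
ft_force: [0.3, 1.3, -1.8]
gripper_width: 0.0114
rot total units [  0.07  -0.02 -11.68]
trans in current tool units [-0.05  0.01  0.12] | after rot [-0.03 -0.04  0.12]
joints [-1.06  0.7   1.63  0.4   1.21  0.24] pos [ 0.4277 -0.3128  0.1157] F [ 0.3  1.3 -1.8] w 0.0114 t 5.2
```

```bash
python3 -m pendant '[{"tx":0,"ty":0,"tz":0,"rx":0,"ry":0,"rz":-0.9,"gripper":-1},{"tx":0,"ty":0,"tz":0,"rx":0,"ry":0,"rz":-0.9,"gripper":-1},{"tx":0,"ty":0,"tz":0,"rx":0,"ry":0,"rz":-0.9,"gripper":-1},{"tx":0,"ty":0,"tz":0,"rx":0,"ry":0,"rz":-0.9,"gripper":-1},{"tx":0,"ty":0,"tz":0,"rx":0,"ry":0,"rz":-0.9,"gripper":-1},{"tx":0,"ty":0,"tz":0,"rx":0,"ry":0,"rz":-0.9,"gripper":-1},{"tx":0,"ty":0,"tz":0,"rx":0,"ry":0,"rz":-0.9,"gripper":-1},{"tx":0,"ty":0,"tz":0,"rx":0,"ry":0,"rz":-0.9,"gripper":-1}]'
python3 - <<'E'
from t import *
go(near-.011*n,RM)
E
```

```text
clock: 6.0
tool_pos: [0.4279, -0.3133, 0.1155]
eef_rot: [0.882, 0.393, 0.171, -0.193]
ft_force: [1.5, 1.4, -0.5]
gripper_width: 0.0113
rot total units [ 0.07 -0.   -4.19]
trans in current tool units [-0.03 -0.04  0.12] | after rot [-0.01 -0.05  0.12]
joints [-1.06  0.7   1.63  0.4   1.22 -0.54] pos [ 0.4279 -0.3133  0.1155] F [ 1.5  1.4 -0.5] w 0.0113 t 6.0
```

```bash
python3 -m pendant '[{"tx":0,"ty":0,"tz":0,"rx":0,"ry":0,"rz":-0.9,"gripper":-1},{"tx":0,"ty":0,"tz":0,"rx":0,"ry":0,"rz":-0.9,"gripper":-1},{"tx":0,"ty":0,"tz":0,"rx":0,"ry":0,"rz":-0.9,"gripper":-1},{"tx":0,"ty":0,"tz":0,"rx":0,"ry":0,"rz":-0.7,"gripper":-1},{"tx":0,"ty":0,"tz":0,"rx":0,"ry":0,"rz":0,"gripper":-0.2},{"tx":0,"ty":0,"tz":0,"rx":0,"ry":0,"rz":0,"gripper":-0.2},{"tx":0,"ty":0,"tz":0,"rx":0,"ry":0,"rz":0,"gripper":-0.2}]'
python3 - <<'E'
from t import *
go(near+.07*n,RM)
E
```

```text
clock: 6.7
tool_pos: [0.4283, -0.3157, 0.1156]
eef_rot: [0.796, 0.549, 0.203, -0.157]
ft_force: [-0.6, -0.1, 0.2]
gripper_width: 0.0343
rot total units [ 0.09  0.04 -0.66]
trans in current tool units [ 0.03 -0.07 -2.54] | after rot [ 0.05 -0.09 -2.54]
joints [-1.06  0.7   1.63  0.4   1.21 -0.91] pos [ 0.4283 -0.3157  0.1156] F [-0.6 -0.1  0.2] w 0.0343 t 6.7
```

```bash
python3 -m pendant '[{"tx":0,"ty":0,"tz":-0.8,"rx":0,"ry":0,"rz":0,"gripper":-0.2},{"tx":0,"ty":0,"tz":-0.9,"rx":0,"ry":0,"rz":0,"gripper":0},{"tx":0,"ty":0,"tz":-0.7,"rx":0,"ry":0,"rz":-0.6,"gripper":0},{"tx":0,"ty":0.85,"tz":-0.1,"rx":0,"ry":0,"rz":0,"gripper":0},{"tx":0,"ty":0.85,"tz":0,"rx":0,"ry":0,"rz":0,"gripper":0},{"tx":0,"ty":0.85,"tz":0,"rx":0,"ry":0,"rz":0,"gripper":0},{"tx":0,"ty":0.85,"tz":0,"rx":0,"ry":0,"rz":0,"gripper":0},{"tx":0,"ty":0.85,"tz":0,"rx":0,"ry":0,"rz":0,"gripper":0}]'
python3 - <<'E'
from t import *
go(far+.07*n,RF)
E
```

```text
clock: 7.5
tool_pos: [0.5385, -0.3952, 0.1854]
eef_rot: [0.782, 0.57, 0.206, -0.149]
ft_force: [0.4, -0.4, -0.4]
gripper_width: 0.0425
rot total units [ 1.000e-02  1.700e-01 -1.515e+01]
trans in current tool units [0.19 0.96 0.23] | after rot [-0.97  0.17  0.22]
joints [-0.98  0.75  1.22  0.4   1.51 -0.76] pos [ 0.5385 -0.3952  0.1854] F [ 0.4 -0.4 -0.4] w 0.0425 t 7.5
```

```bash
python3 -m pendant '[{"tx":0,"ty":0.4,"tz":0,"rx":0,"ry":0,"rz":-0.9,"gripper":0},{"tx":0,"ty":0,"tz":0,"rx":0,"ry":0,"rz":-0.95,"gripper":0},{"tx":0,"ty":0,"tz":0,"rx":0,"ry":0,"rz":-0.95,"gripper":0},{"tx":0,"ty":0,"tz":0,"rx":0,"ry":0,"rz":-0.95,"gripper":0},{"tx":0,"ty":0,"tz":0,"rx":0,"ry":0,"rz":-0.95,"gripper":0},{"tx":0,"ty":0,"tz":0,"rx":0,"ry":0,"rz":-0.95,"gripper":0},{"tx":0,"ty":0,"tz":0,"rx":0,"ry":0,"rz":-0.95,"gripper":0},{"tx":0,"ty":0,"tz":0,"rx":0,"ry":0,"rz":-0.95,"gripper":0}]'
python3 - <<'E'
from t import *
go(far+.04*n,RF)
p,d=snap('scene','s5')
x,y=proj('scene',near)[0].astype(int)
cv2.imwrite('pics/s5c.png',cv2.resize(p[y-50:y+60,x-70:x+70],None,fx=5,fy=5,interpolation=cv2.INTER_CUBIC))
E
```

```text
clock: 8.3
tool_pos: [0.5537, -0.4024, 0.1846]
eef_rot: [0.491, 0.835, 0.245, -0.052]
ft_force: [0.8, 0.0, -0.1]
gripper_width: 0.0427
rot total units [-0.1   0.2  -7.33]
trans in current tool units [-0.09  0.47  1.24] | after rot [-0.41  0.26  1.24]
joints [-0.97  0.77  1.18  0.4   1.52 -1.56] pos [ 0.5537 -0.4024  0.1846] F [ 0.8  0.  -0.1] w 0.0427 t 8.3
```

View pics/s5c.png

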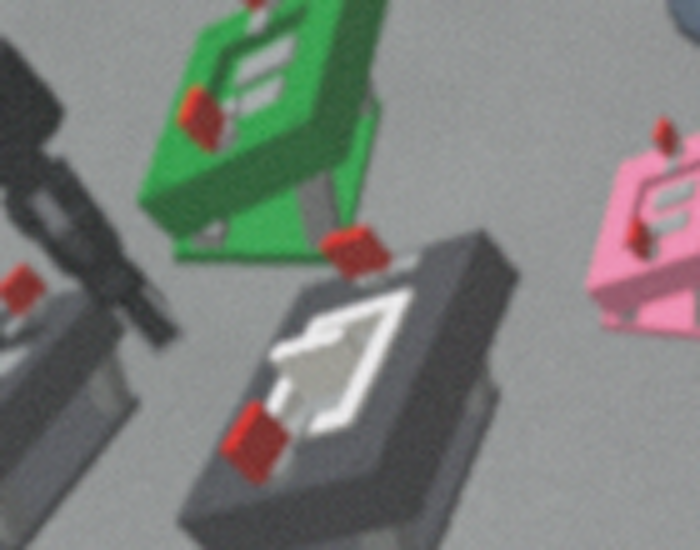

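The near clamp is open: its tongue points up the slope (crop 400,265). I go on to the far clamp.

```bash
python3 -m pendant '[{"tx":0,"ty":0.2,"tz":0,"rx":0,"ry":0.02,"rz":-0.93,"gripper":0},{"tx":0,"ty":0.2,"tz":0,"rx":0,"ry":0.02,"rz":-0.93,"gripper":0},{"tx":0,"ty":0,"tz":0,"rx":0,"ry":0.02,"rz":-0.93,"gripper":0},{"tx":0,"ty":0,"tz":0,"rx":0,"ry":0,"rz":-0.93,"gripper":0},{"tx":0,"ty":0,"tz":0,"rx":0,"ry":0,"rz":-0.93,"gripper":0},{"tx":0,"ty":0,"tz":0,"rx":0,"ry":0,"rz":-0.93,"gripper":0},{"tx":0,"ty":0,"tz":0,"rx":0,"ry":0,"rz":-0.93,"gripper":0},{"tx":0,"ty":0,"tz":0,"rx":0,"ry":0,"rz":-0.93,"gripper":0}]'
python3 - <<'E'
from t import *
go(far+.03*n,RF)
E
```

```text
clock: 9.15
tool_pos: [0.5629, -0.3992, 0.1892]
eef_rot: [0.131, 0.959, 0.246, 0.044]
ft_force: [-0.0, 0.2, 0.8]
gripper_width: 0.0427
rot total units [-0.17  0.1   0.22]
trans in current tool units [-0.13  0.04  1.61] | after rot [-0.15  0.01  1.61]
joints [-0.95  0.78  1.16  0.4   1.53 -2.33] pos [ 0.5629 -0.3992  0.1892] F [-0.   0.2  0.8] w 0.0427 t 9.15
```

```bash
python3 -m pendant '[{"tx":-0.15,"ty":0,"tz":0.7,"rx":-0.17,"ry":0.1,"rz":0.2,"gripper":0},{"tx":0,"ty":0,"tz":0.7,"rx":0,"ry":0,"rz":0,"gripper":0},{"tx":0,"ty":0,"tz":0,"rx":0,"ry":0,"rz":0,"gripper":0}]'
python3 - <<'E'
from t import *
go(far-.011*n,RF)
E
```

```text
clock: 9.45
tool_pos: [0.5741, -0.3802, 0.15]
eef_rot: [0.145, 0.955, 0.257, 0.036]
ft_force: [-0.0, 0.1, 0.1]
gripper_width: 0.0427
rot total units [ 0.01  0.   -0.1 ]
trans in current tool units [0.03 0.05 1.49] | after rot [0.03 0.05 1.49]
joints [-0.93  0.82  1.19  0.42  1.47 -2.31] pos [ 0.5741 -0.3802  0.15  ] F [-0.   0.1  0.1] w 0.0427 t 9.45
```

```bash
python3 -m pendant '[{"tx":0.03,"ty":0.05,"tz":0.7,"rx":0,"ry":0,"rz":-0.1,"gripper":0},{"tx":0,"ty":0,"tz":0.6,"rx":0,"ry":0,"rz":0,"gripper":0},{"tx":0,"ty":0,"tz":0,"rx":0,"ry":0,"rz":0,"gripper":0}]'
python3 - <<'E'
from t import *
go(far-.011*n,RF)
p,d=snap('scene','s6')
x,y=proj('scene',near)[0].astype(int)
cv2.imwrite('pics/s6c.png',cv2.resize(p[y-50:y+60,x-70:x+70],None,fx=5,fy=5,interpolation=cv2.INTER_CUBIC))
E
```

```text
clock: 9.75
tool_pos: [0.58, -0.3594, 0.1144]
eef_rot: [0.145, 0.955, 0.257, 0.036]
ft_force: [0.6, -0.5, 0.3]
gripper_width: 0.0426
rot total units [ 0.02 -0.01 -0.09]
trans in current tool units [0.02 0.02 0.1 ] | after rot [0.02 0.02 0.1 ]
joints [-0.9   0.85  1.23  0.43  1.4  -2.32] pos [ 0.58   -0.3594  0.1144] F [ 0.6 -0.5  0.3] w 0.0426 t 9.75
```

View pics/s6c.png

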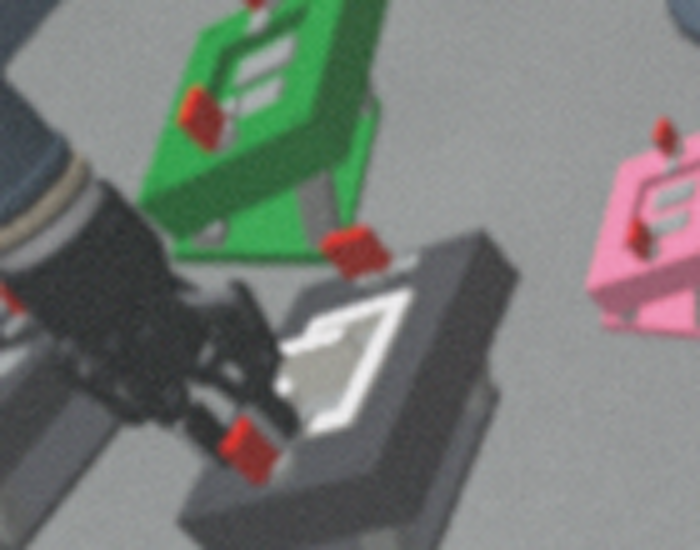

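The fingers straddle the far wing (crop 250,450). I close and turn it with positive rz.

```bash
python3 -m pendant '[{"tx":0.02,"ty":0.02,"tz":0.05,"rx":0,"ry":0,"rz":0,"gripper":-0.4},{"tx":0,"ty":0,"tz":0,"rx":0,"ry":0,"rz":0,"gripper":-0.6},{"tx":0,"ty":0,"tz":0,"rx":0,"ry":0,"rz":0,"gripper":-1},{"tx":0,"ty":0,"tz":0,"rx":0,"ry":0,"rz":0,"gripper":-1},{"tx":0,"ty":0,"tz":0,"rx":0,"ry":0,"rz":0,"gripper":-1},{"tx":0,"ty":0,"tz":0,"rx":0,"ry":0,"rz":0,"gripper":-1},{"tx":0,"ty":0,"tz":0,"rx":0,"ry":0,"rz":0.8,"gripper":-1},{"tx":0,"ty":0,"tz":0,"rx":0,"ry":0,"rz":0.8,"gripper":-1}]' 40
python3 - <<'E'
from t import *
go(far-.011*n,RM)
E
```

```text
clock: 10.6
tool_pos: [0.5811, -0.3584, 0.1168]
eef_rot: [0.227, 0.938, 0.26, 0.015]
ft_force: [1.3, 3.0, -3.7]
gripper_width: 0.011
rot total units [ 0.04 -0.02 13.25]
trans in current tool units [ 0.03 -0.06  0.15] | after rot [-0.06 -0.04  0.15]
joints [-0.9   0.85  1.23  0.43  1.4  -2.15] pos [ 0.5811 -0.3584  0.1168] F [ 1.3  3.  -3.7] w 0.011 t 10.6
```

```bash
python3 -m pendant '[{"tx":0,"ty":0,"tz":0,"rx":0,"ry":0,"rz":0.9,"gripper":-1},{"tx":0,"ty":0,"tz":0,"rx":0,"ry":0,"rz":0.9,"gripper":-1},{"tx":0,"ty":0,"tz":0,"rx":0,"ry":0,"rz":0.9,"gripper":-1},{"tx":0,"ty":0,"tz":0,"rx":0,"ry":0,"rz":0.9,"gripper":-1},{"tx":0,"ty":0,"tz":0,"rx":0,"ry":0,"rz":0.9,"gripper":-1},{"tx":0,"ty":0,"tz":0,"rx":0,"ry":0,"rz":0.9,"gripper":-1},{"tx":0,"ty":0,"tz":0,"rx":0,"ry":0,"rz":0.9,"gripper":-1},{"tx":0,"ty":0,"tz":0,"rx":0,"ry":0,"rz":0.9,"gripper":-1}]'
python3 - <<'E'
from t import *
go(far-.011*n,RM)
E
```

```text
clock: 11.4
tool_pos: [0.5814, -0.3582, 0.117]
eef_rot: [0.568, 0.781, 0.246, -0.086]
ft_force: [1.6, 2.7, -2.9]
gripper_width: 0.0107
rot total units [ 0.02 -0.03  5.78]
trans in current tool units [-0.03 -0.08  0.15] | after rot [-0.07 -0.05  0.15]
joints [-0.9   0.85  1.23  0.43  1.4  -1.36] pos [ 0.5814 -0.3582  0.117 ] F [ 1.6  2.7 -2.9] w 0.0107 t 11.4
```

```bash
python3 -m pendant '[{"tx":0,"ty":0,"tz":0,"rx":0,"ry":0,"rz":0.9,"gripper":-1},{"tx":0,"ty":0,"tz":0,"rx":0,"ry":0,"rz":0.9,"gripper":-1},{"tx":0,"ty":0,"tz":0,"rx":0,"ry":0,"rz":0.9,"gripper":-1},{"tx":0,"ty":0,"tz":0,"rx":0,"ry":0,"rz":0.9,"gripper":-1},{"tx":0,"ty":0,"tz":0,"rx":0,"ry":0,"rz":0.9,"gripper":-1},{"tx":0,"ty":0,"tz":0,"rx":0,"ry":0,"rz":0.4,"gripper":-1},{"tx":0,"ty":0,"tz":0,"rx":0,"ry":0,"rz":0,"gripper":-0.2},{"tx":0,"ty":0,"tz":0,"rx":0,"ry":0,"rz":0,"gripper":-0.2}]'
python3 - <<'E'
from t import *
go(far+.07*n,RM)
E
```

```text
clock: 12.2
tool_pos: [0.582, -0.3597, 0.1178]
eef_rot: [0.753, 0.604, 0.214, -0.146]
ft_force: [0.4, 1.1, 1.1]
gripper_width: 0.0339
rot total units [ 0.03 -0.01  0.7 ]
trans in current tool units [-0.04 -0.08 -2.5 ] | after rot [-0.05 -0.08 -2.5 ]
joints [-0.9   0.85  1.23  0.43  1.4  -0.83] pos [ 0.582  -0.3597  0.1178] F [0.4 1.1 1.1] w 0.0339 t 12.2
```

```bash
sed -i 's/^def rot/mid=mid+.001*xb-.001*yb\ndef rot/' t.py; python3 -m pendant '[{"tx":0,"ty":0,"tz":-0.8,"rx":0,"ry":0,"rz":0,"gripper":-0.2},{"tx":0,"ty":0,"tz":-0.9,"rx":0,"ry":0,"rz":0.3,"gripper":-0.15},{"tx":0,"ty":0,"tz":-0.7,"rx":0,"ry":0,"rz":0.3,"gripper":-0.15},{"tx":0,"ty":-0.85,"tz":0,"rx":0,"ry":0,"rz":0,"gripper":-0.15},{"tx":0,"ty":-0.85,"tz":0,"rx":0,"ry":0,"rz":0,"gripper":-0.15},{"tx":0,"ty":-0.85,"tz":0,"rx":0,"ry":0,"rz":0,"gripper":-0.15},{"tx":0,"ty":0,"tz":0,"rx":0,"ry":0,"rz":0,"gripper":-0.15}]'
python3 - <<'E'
from t import *
go(mid-.008*n,RM)
for c in ['scene','top']:
    p,d=snap(c,c+'7')
    x,y=proj(c,mid)[0].astype(int)
    cv2.imwrite(f'pics/{c}7c.png',cv2.resize(p[y-50:y+50,x-70:x+70],None,fx=5,fy=5,interpolation=cv2.INTER_CUBIC))
    for l in ['frame_mid','clamp_near_wing','clamp_far_wing']:
        print(l,[(round(r['score'],2),np.round(r['xyz'],3).tolist()) for r in viewer.place_of(c,l)][:2])
E
```

```text
clock: 12.9
tool_pos: [0.496, -0.3793, 0.1855]
eef_rot: [0.772, 0.582, 0.209, -0.146]
ft_force: [1.4, -0.5, -0.1]
gripper_width: 0.0366
rot total units [0.11 0.08 0.16]
trans in current tool units [ 0.15 -0.2   3.37] | after rot [ 0.12 -0.16  3.37]
joints [-1.02  0.7   1.34  0.39  1.46 -0.85] pos [ 0.496  -0.3793  0.1855] F [ 1.4 -0.5 -0.1] w 0.0366 t 12.9
frame_mid [(0.96, [0.507, -0.332, 0.102])]
clamp_near_wing [(0.61, [0.411, -0.532, 0.09]), (0.56, [0.28, -0.118, 0.082])]
clamp_far_wing [(0.76, [0.582, -0.362, 0.125]), (0.56, [0.382, -0.144, 0.08])]
frame_mid [(0.72, [0.499, -0.33, 0.107])]
clamp_near_wing []
clamp_far_wing [(0.63, [0.582, -0.365, 0.12])]
```

View pics/scene7c.png

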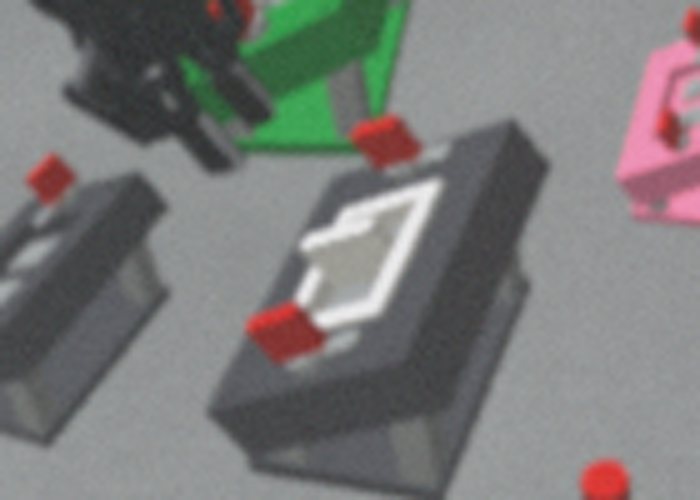

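View pics/top7c.png

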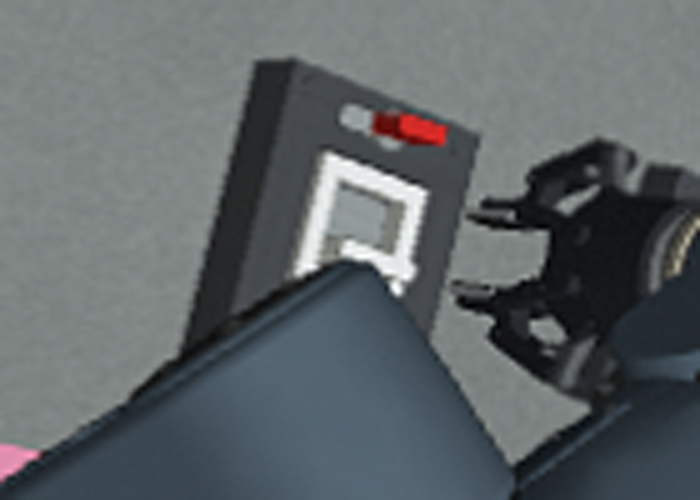

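Both clamps are open. In the scene crop their tongues point up the slope at (435,150) and (340,345), and the frame is still seated. Now I go down onto the rib.

```bash
python3 -m pendant '[{"tx":0.12,"ty":-0.17,"tz":0.8,"rx":0.11,"ry":0.08,"rz":0.16,"gripper":-0.15},{"tx":0,"ty":0,"tz":0.8,"rx":0,"ry":0,"rz":0,"gripper":-0.15},{"tx":0,"ty":0,"tz":0,"rx":0,"ry":0,"rz":0,"gripper":-0.15}]'
python3 - <<'E'
from t import *
go(mid-.008*n,RM)
E
```

```text
clock: 13.6
tool_pos: [0.5041, -0.3527, 0.1435]
eef_rot: [0.774, 0.578, 0.208, -0.153]
ft_force: [-0.3, 0.4, -0.7]
gripper_width: 0.0363
rot total units [0.02 0.02 0.04]
trans in current tool units [ 0.02 -0.16  1.7 ] | after rot [ 0.01 -0.16  1.7 ]
joints [-0.98  0.74  1.4   0.4   1.37 -0.85] pos [ 0.5041 -0.3527  0.1435] F [-0.3  0.4 -0.7] w 0.0363 t 13.6
```

```bash
python3 -m pendant '[{"tx":0.02,"ty":-0.16,"tz":0.2,"rx":0.02,"ry":0.02,"rz":0.04,"gripper":-0.15},{"tx":0,"ty":0,"tz":0.4,"rx":0,"ry":0,"rz":0,"gripper":-0.15},{"tx":0,"ty":0,"tz":0,"rx":0,"ry":0,"rz":0,"gripper":-0.15}]'
python3 - <<'E'
from t import *
go(mid-.008*n,RM)
c='scene'
p,d=snap(c,c+'8')
x,y=proj(c,mid)[0].astype(int)
cv2.imwrite(f'pics/{c}8c.png',cv2.resize(p[y-50:y+50,x-70:x+70],None,fx=5,fy=5,interpolation=cv2.INTER_CUBIC))
E
```

```text
clock: 13.9
tool_pos: [0.503, -0.3429, 0.1282]
eef_rot: [0.775, 0.577, 0.207, -0.153]
ft_force: [-0.6, -0.1, 0.4]
gripper_width: 0.0361
rot total units [0.01 0.02 0.01]
trans in current tool units [ 0.01 -0.03  1.1 ] | after rot [ 0.01 -0.03  1.1 ]
joints [-0.98  0.75  1.42  0.41  1.33 -0.86] pos [ 0.503  -0.3429  0.1282] F [-0.6 -0.1  0.4] w 0.0361 t 13.9
```

View pics/scene8c.png

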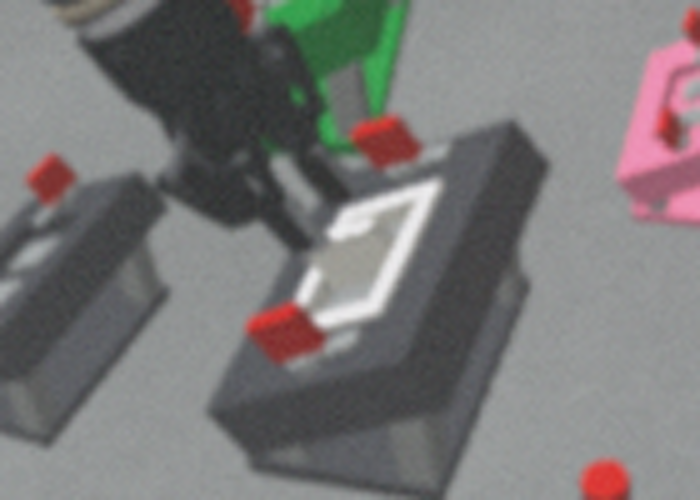

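```bash
python3 -m pendant '[{"tx":0,"ty":-0.03,"tz":0.5,"rx":0,"ry":0.02,"rz":0,"gripper":-0.15},{"tx":0,"ty":0,"tz":0.5,"rx":0,"ry":0,"rz":0,"gripper":-0.15},{"tx":0,"ty":0,"tz":0,"rx":0,"ry":0,"rz":0,"gripper":-0.15}]'
python3 - <<'E'
from t import *
go(mid-.008*n,RM)
c='scene'
p,d=snap(c,c+'9')
x,y=proj(c,mid)[0].astype(int)
cv2.imwrite(f'pics/{c}9c.png',cv2.resize(p[y-50:y+50,x-70:x+70],None,fx=5,fy=5,interpolation=cv2.INTER_CUBIC))
E
```

```text
clock: 14.25
tool_pos: [0.5075, -0.33, 0.1023]
eef_rot: [0.775, 0.577, 0.208, -0.151]
ft_force: [-0.0, 0.3, 0.8]
gripper_width: 0.0363
rot total units [0.06 0.03 0.02]
trans in current tool units [ 0.04 -0.05  0.13] | after rot [ 0.04 -0.05  0.13]
joints [-0.96  0.78  1.46  0.42  1.27 -0.87] pos [ 0.5075 -0.33    0.1023] F [-0.   0.3  0.8] w 0.0363 t 14.25
```

View pics/scene9c.png

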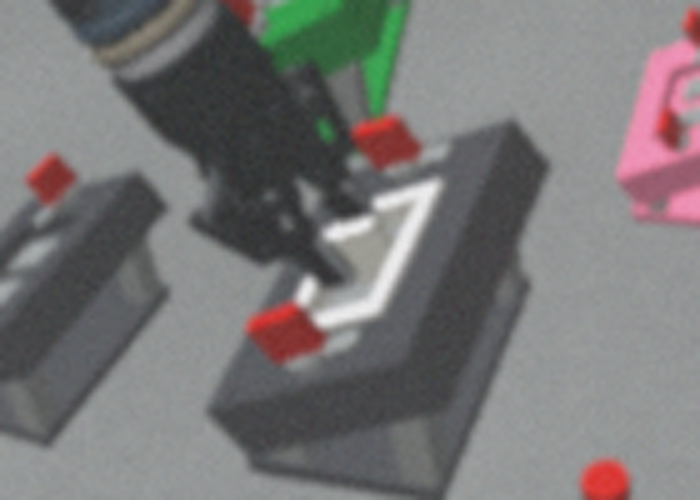

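The fingers straddle the rib (crop 350,230) without touching the end rails. I close.

```bash
python3 -m pendant '[{"tx":0.04,"ty":-0.05,"tz":0.08,"rx":0.05,"ry":0.03,"rz":0,"gripper":-0.3},{"tx":0,"ty":0,"tz":0,"rx":0,"ry":0,"rz":0,"gripper":-0.5},{"tx":0,"ty":0,"tz":0,"rx":0,"ry":0,"rz":0,"gripper":-1},{"tx":0,"ty":0,"tz":0,"rx":0,"ry":0,"rz":0,"gripper":-1},{"tx":0,"ty":0,"tz":0,"rx":0,"ry":0,"rz":0,"gripper":-1},{"tx":0,"ty":0,"tz":0,"rx":0,"ry":0,"rz":0,"gripper":-1}]' 50
python3 - <<'E'
from t import *
go(mid-.008*n,RM)
E
```

```text
clock: 14.9
tool_pos: [0.5075, -0.3298, 0.103]
eef_rot: [0.775, 0.578, 0.208, -0.152]
ft_force: [0.1, -0.4, -0.5]
gripper_width: 0.0109
rot total units [0.04 0.03 0.03]
trans in current tool units [ 0.03 -0.05  0.15] | after rot [ 0.03 -0.05  0.15]
joints [-0.96  0.78  1.46  0.42  1.27 -0.87] pos [ 0.5075 -0.3298  0.103 ] F [ 0.1 -0.4 -0.5] w 0.0109 t 14.9
```

```bash
python3 -m pendant '[{"tx":0,"ty":0,"tz":-0.2,"rx":0,"ry":0,"rz":0,"gripper":-1},{"tx":0,"ty":0,"tz":-0.3,"rx":0,"ry":0,"rz":0,"gripper":-1},{"tx":0,"ty":0,"tz":-0.4,"rx":0,"ry":0,"rz":0,"gripper":-1},{"tx":0,"ty":0,"tz":-0.5,"rx":0,"ry":0,"rz":0,"gripper":-1}]'
python3 - <<'E'
from t import *
go(mid+.1*n,RM)
E
python3 -m pendant '[{"tx":0,"ty":0,"tz":-0.7,"rx":0,"ry":0,"rz":0,"gripper":-1},{"tx":0,"ty":0,"tz":-0.7,"rx":0,"ry":0,"rz":0,"gripper":-1},{"tx":0,"ty":0,"tz":-0.8,"rx":0,"ry":0,"rz":0,"gripper":-1},{"tx":0,"ty":0,"tz":-0.8,"rx":0,"ry":0,"rz":0,"gripper":-1}]'
python3 - <<'E'
from t import *
go(mid+.1*n,RM)
c='scene'
p,d=snap(c,c+'10')
x,y=proj(c,mid)[0].astype(int)
cv2.imwrite(f'pics/{c}10c.png',cv2.resize(p[y-60:y+50,x-70:x+70],None,fx=5,fy=5,interpolation=cv2.INTER_CUBIC))
E
```

```text
clock: 15.3
tool_pos: [0.5003, -0.3499, 0.1404]
eef_rot: [0.774, 0.578, 0.208, -0.153]
ft_force: [-0.0, -0.1, -1.0]
gripper_width: 0.0108
rot total units [0.01 0.01 0.03]
trans in current tool units [ 0.01 -0.01 -2.02] | after rot [ 0.02 -0.01 -2.02]
joints [-0.99  0.74  1.41  0.4   1.36 -0.86] pos [ 0.5003 -0.3499  0.1404] F [-0.  -0.1 -1. ] w 0.0108 t 15.3
clock: 15.7
tool_pos: [0.4858, -0.3958, 0.2239]
eef_rot: [0.775, 0.577, 0.207, -0.153]
ft_force: [0.0, -0.4, -0.7]
gripper_width: 0.0105
rot total units [0.01 0.03 0.02]
trans in current tool units [0.02 0.01 1.2 ] | after rot [0.01 0.01 1.2 ]
joints [-1.04  0.67  1.28  0.37  1.56 -0.83] pos [ 0.4858 -0.3958  0.2239] F [ 0.  -0.4 -0.7] w 0.0105 t 15.7
```

View pics/scene10c.png

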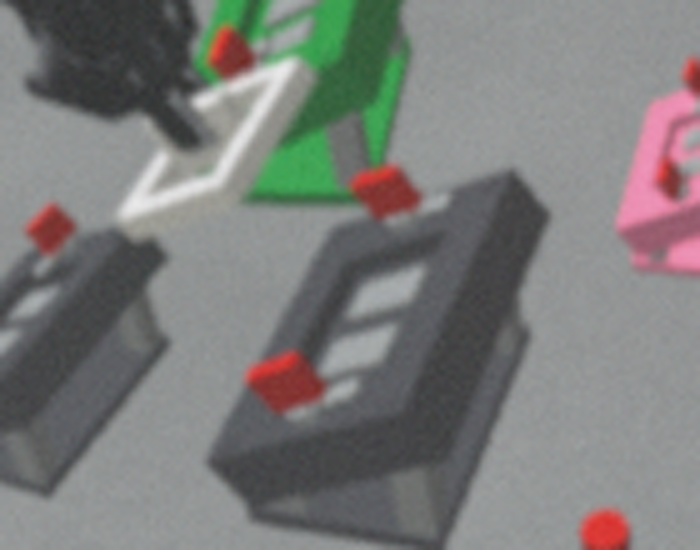

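The frame is held and the cavity is empty. Next I level the tool, then carry it over.

```bash
cat >> t.py <<'E'
st=np.array([.5075,.302,.040]); hs=np.radians(187.6); down=np.array([0,0,-1.])
RV=rot(np.array([np.cos(th),np.sin(th),0]),down); RS=rot(np.array([np.cos(hs),np.sin(hs),0]),down)
E
python3 - <<'E'
from t import *
go(st+[0,0,.17],RV)
for c in ['top']:
  for l in ['stand_empty_top']:
    viewer.read_camera(c); print([(round(r['score'],2),np.round(r['xyz'],3).tolist()) for r in viewer.place_of(c,l)])
E
```

```text
rot total units [ 0.08 -4.91  0.02]
trans in current tool units [19.41 -6.07 11.59] | after rot [22.6  -6.05  0.59]
joints [-1.04  0.67  1.27  0.37  1.56 -0.83] pos [ 0.4866 -0.3997  0.2278] F [ 0.8 -2.7  1.1] w 0.0108 t 15.75
[(0.66, [0.506, 0.303, 0.042]), (0.29, [0.78, 0.199, 0.056])]
```

```bash
python3 -m pendant '[{"tx":0,"ty":0,"tz":0,"rx":0,"ry":-0.8,"rz":0,"gripper":-1},{"tx":0,"ty":0,"tz":0,"rx":0,"ry":-0.85,"rz":0,"gripper":-1},{"tx":0,"ty":0,"tz":0,"rx":0,"ry":-0.85,"rz":0,"gripper":-1},{"tx":0,"ty":0,"tz":0,"rx":0,"ry":-0.85,"rz":0,"gripper":-1},{"tx":0,"ty":0,"tz":0,"rx":0,"ry":-0.85,"rz":0,"gripper":-1},{"tx":0,"ty":0,"tz":0,"rx":0,"ry":-0.7,"rz":0,"gripper":-1}]'
python3 - <<'E'
from t import *
go(st+[0,0,.17],RV)
go(st+[0,0,.17],RS)
E
```

```text
clock: 16.45
tool_pos: [0.4817, -0.3926, 0.2155]
eef_rot: [0.803, 0.596, -0.003, -0.002]
ft_force: [-0.1, -0.5, -0.7]
gripper_width: 0.0107
rot total units [-0.07  0.03 -0.02]
trans in current tool units [22.41 -5.88  0.15] | after rot [22.42 -5.83  0.18]
joints [-0.86  0.54  1.45 -0.01  1.15 -0.56] pos [ 0.4817 -0.3926  0.2155] F [-0.1 -0.5 -0.7] w 0.0107 t 16.45
rot total units [ -0.08  -0.05 -19.07]
trans in current tool units [22.41 -5.88  0.15] | after rot [-3.92 22.84  0.18]
joints [-0.86  0.54  1.45 -0.01  1.15 -0.56] pos [ 0.4817 -0.3926  0.2155] F [-0.1 -0.5 -0.7] w 0.0107 t 16.45
```

```bash
python3 -m pendant '[{"tx":0.6,"ty":-0.16,"tz":0,"rx":0,"ry":0,"rz":-0.6,"gripper":-1},{"tx":0.85,"ty":-0.15,"tz":0,"rx":0,"ry":0,"rz":-0.8,"gripper":-1},{"tx":0.9,"ty":-0.08,"tz":0,"rx":0,"ry":0,"rz":-0.8,"gripper":-1},{"tx":0.9,"ty":0,"tz":0,"rx":0,"ry":0,"rz":-0.8,"gripper":-1},{"tx":0.9,"ty":0.07,"tz":0,"rx":0,"ry":0,"rz":-0.8,"gripper":-1},{"tx":0.89,"ty":0.15,"tz":0,"rx":0,"ry":0,"rz":-0.8,"gripper":-1},{"tx":0.87,"ty":0.23,"tz":0,"rx":0,"ry":0,"rz":-0.8,"gripper":-1},{"tx":0.85,"ty":0.3,"tz":0,"rx":0,"ry":0,"rz":-0.8,"gripper":-1}]'
python3 - <<'E'
from t import *
go(st+[0,0,.17],RS)
E
```

```text
clock: 17.25
tool_pos: [0.4842, -0.1675, 0.2058]
eef_rot: [0.558, 0.83, -0.001, -0.015]
ft_force: [0.7, -0.3, 0.5]
gripper_width: 0.0109
rot total units [  0.    -0.31 -12.58]
trans in current tool units [14.21  6.61  0.08] | after rot [-2.84 15.41 -0.14]
joints [-0.55  0.42  1.72 -0.    1.03 -0.94] pos [ 0.4842 -0.1675  0.2058] F [ 0.7 -0.3  0.5] w 0.0109 t 17.25
```

```bash
python3 -m pendant '[{"tx":0.82,"ty":0.38,"tz":-0.08,"rx":0,"ry":-0.05,"rz":-0.8,"gripper":-1},{"tx":0.78,"ty":0.45,"tz":-0.08,"rx":0,"ry":-0.05,"rz":-0.8,"gripper":-1},{"tx":0.74,"ty":0.52,"tz":-0.08,"rx":0,"ry":-0.05,"rz":-0.8,"gripper":-1},{"tx":0.7,"ty":0.57,"tz":-0.08,"rx":0,"ry":-0.05,"rz":-0.8,"gripper":-1},{"tx":0.65,"ty":0.63,"tz":-0.08,"rx":0,"ry":-0.05,"rz":-0.8,"gripper":-1},{"tx":0.59,"ty":0.68,"tz":-0.05,"rx":0,"ry":-0.05,"rz":-0.8,"gripper":-1},{"tx":0.53,"ty":0.73,"tz":-0.05,"rx":0,"ry":0,"rz":-0.8,"gripper":-1},{"tx":0.46,"ty":0.77,"tz":-0.05,"rx":0,"ry":0,"rz":-0.8,"gripper":-1}]'
python3 - <<'E'
from t import *
go(st+[0,0,.17],RS)
E
```

```text
clock: 18.05
tool_pos: [0.4801, 0.0656, 0.2147]
eef_rot: [0.238, 0.971, -0.003, -0.015]
ft_force: [0.2, 0.1, -1.0]
gripper_width: 0.0111
rot total units [-0.05 -0.3  -5.86]
trans in current tool units [2.83 7.41 0.13] | after rot [-1.95  7.69  0.16]
joints [-0.09  0.38  1.77 -0.    1.02 -1.18] pos [0.4801 0.0656 0.2147] F [ 0.2  0.1 -1. ] w 0.0111 t 18.05
```

```bash
python3 -m pendant '[{"tx":0.32,"ty":0.85,"tz":0,"rx":0,"ry":-0.05,"rz":-0.8,"gripper":-1},{"tx":0.25,"ty":0.87,"tz":0,"rx":0,"ry":-0.05,"rz":-0.8,"gripper":-1},{"tx":0.17,"ty":0.88,"tz":0,"rx":0,"ry":-0.05,"rz":-0.8,"gripper":-1},{"tx":0.1,"ty":0.88,"tz":0,"rx":0,"ry":-0.05,"rz":-0.8,"gripper":-1},{"tx":0.02,"ty":0.88,"tz":0,"rx":0,"ry":-0.05,"rz":-0.8,"gripper":-1},{"tx":-0.05,"ty":0.85,"tz":0,"rx":0,"ry":0,"rz":-0.8,"gripper":-1},{"tx":-0.12,"ty":0.8,"tz":0,"rx":0,"ry":0,"rz":-0.7,"gripper":-1},{"tx":-0.15,"ty":0.7,"tz":0,"rx":0,"ry":0,"rz":-0.2,"gripper":-1}]'
python3 - <<'E'
from t import *
go(st+[0,0,.1],RS)
E
```

```text
clock: 18.85
tool_pos: [0.4873, 0.2817, 0.2037]
eef_rot: [-0.075, 0.997, -0.003, -0.016]
ft_force: [0.0, 0.5, -0.5]
gripper_width: 0.0109
rot total units [-0.03 -0.31  0.16]
trans in current tool units [-0.83  0.58  2.09] | after rot [-0.76  0.58  2.12]
joints [ 0.32  0.49  1.6   0.    1.09 -1.4 ] pos [0.4873 0.2817 0.2037] F [ 0.   0.5 -0.5] w 0.0109 t 18.85
```

```bash
python3 -m pendant '[{"tx":-0.4,"ty":0.3,"tz":0.3,"rx":0,"ry":-0.2,"rz":0.1,"gripper":-1},{"tx":-0.38,"ty":0.28,"tz":0.4,"rx":0,"ry":-0.15,"rz":0.06,"gripper":-1},{"tx":0,"ty":0,"tz":0.6,"rx":0,"ry":0,"rz":0,"gripper":-1},{"tx":0,"ty":0,"tz":0.4,"rx":0,"ry":0,"rz":0,"gripper":-1},{"tx":0,"ty":0,"tz":0,"rx":0,"ry":0,"rz":0,"gripper":-1}]'
python3 - <<'E'
from t import *
go(st+[0,0,.06],RS)
for c in ['scene','top']:
    p,d=snap(c,c+'11'); W=world(c,d)
    x,y=proj(c,st+[0,0,.05])[0].astype(int)
    cv2.imwrite(f'pics/{c}11c.png',cv2.resize(p[y-50:y+50,x-70:x+70],None,fx=5,fy=5,interpolation=cv2.INTER_CUBIC))
    m=(p.min(-1)>140)&(d>0)&(np.hypot(W[...,0]-st[0],W[...,1]-st[1])<.1); P=W[m]
    print(c,m.sum(),P.min(0).round(3),P.max(0).round(3),np.percentile(P[:,2],[5,50,95]).round(3),cv2.minAreaRect(P[:,:2].astype(np.float32)))
    print([(round(r['score'],2),np.round(r['xyz'],3).tolist()) for r in viewer.place_of(c,'frame_mid')])
E
```

```text
clock: 19.35
tool_pos: [0.5, 0.3068, 0.1446]
eef_rot: [-0.071, 0.997, -0.002, -0.003]
ft_force: [-0.3, 1.0, -0.4]
gripper_width: 0.0111
rot total units [-0.04 -0.07  0.08]
trans in current tool units [-0.24 -0.19  1.49] | after rot [-0.23 -0.19  1.49]
joints [ 0.36  0.59  1.6  -0.    0.95 -1.35] pos [0.5    0.3068 0.1446] F [-0.3  1.  -0.4] w 0.0111 t 19.35
scene 1562 [ 0.433  0.203 -0.006] [0.607 0.398 0.435] [-0.002  0.002  0.151] ((0.5283458828926086, 0.2981696128845215), (0.19695758819580078, 0.15653996169567108), 76.38890075683594)
[(0.95, [0.501, 0.307, 0.145])]
top 324 [0.458 0.247 0.039] [0.546 0.368 0.459] [0.143 0.149 0.17 ] ((0.4994789659976959, 0.3075113892555237), (0.0810990259051323, 0.11474842578172684), 8.248733520507812)
[(0.96, [0.498, 0.305, 0.154]), (0.68, [0.506, 0.303, 0.041])]
```

View pics/scene11c.png

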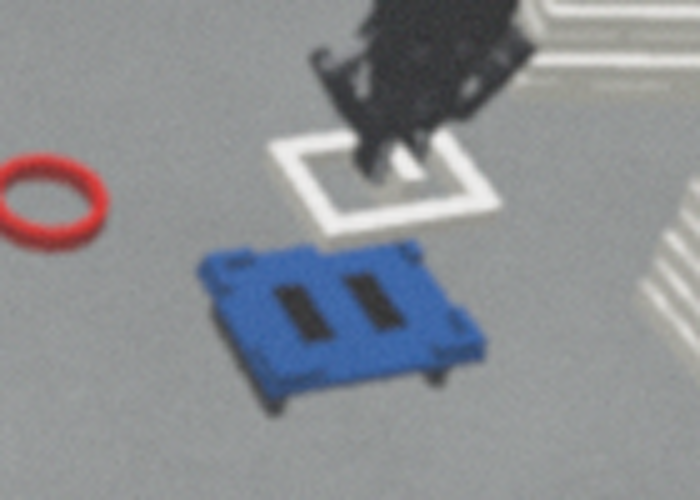

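View pics/top11c.png

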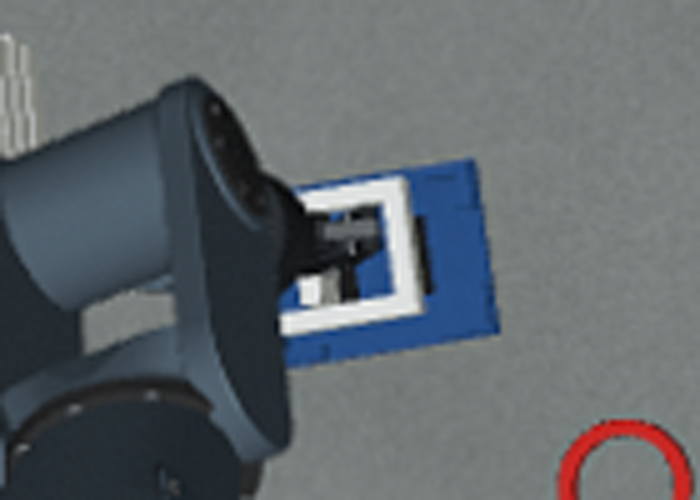

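The frame hangs level over the stand, centred on the TCP with heading 8.2°. I correct the offset and go down.

```bash
python3 -m pendant '[{"tx":-0.24,"ty":-0.19,"tz":0.3,"rx":-0.04,"ry":-0.07,"rz":0.08,"gripper":-1},{"tx":0,"ty":0,"tz":0.5,"rx":0,"ry":0,"rz":0,"gripper":-1},{"tx":0,"ty":0,"tz":0.5,"rx":0,"ry":0,"rz":0,"gripper":-1},{"tx":0,"ty":0,"tz":0.3,"rx":0,"ry":0,"rz":0,"gripper":-1},{"tx":0,"ty":0,"tz":0,"rx":0,"ry":0,"rz":0,"gripper":-1}]'
python3 - <<'E'
from t import *
go(st+[0,0,.016],RS)
E
```

```text
clock: 20.05
tool_pos: [0.5166, 0.3015, 0.101]
eef_rot: [-0.064, 0.998, 0.003, 0.009]
ft_force: [0.3, -0.6, -0.5]
gripper_width: 0.0108
rot total units [ 0.04  0.18 -0.04]
trans in current tool units [0.33 0.05 1.49] | after rot [0.3  0.06 1.5 ]
joints [ 0.34  0.66  1.62 -0.    0.84 -1.36] pos [0.5166 0.3015 0.101 ] F [ 0.3 -0.6 -0.5] w 0.0108 t 20.05
```

```bash
python3 -m pendant '[{"tx":0.3,"ty":0.05,"tz":0.3,"rx":0.04,"ry":0.18,"rz":-0.04,"gripper":-1},{"tx":0,"ty":0,"tz":0.4,"rx":0,"ry":0,"rz":0,"gripper":-1},{"tx":0,"ty":0,"tz":0.2,"rx":0,"ry":0,"rz":0,"gripper":-1},{"tx":0,"ty":0,"tz":0,"rx":0,"ry":0,"rz":0,"gripper":-1}]'
python3 - <<'E'
from t import *
go(st+[0,0,.016],RS)
E
```

```text
clock: 20.45
tool_pos: [0.508, 0.3018, 0.0727]
eef_rot: [-0.066, 0.998, -0.0, 0.0]
ft_force: [-0.3, 0.1, -0.6]
gripper_width: 0.011
rot total units [-0.  0.  0.]
trans in current tool units [0.02 0.01 0.56] | after rot [0.02 0.01 0.56]
joints [ 0.35  0.7   1.64 -0.    0.8  -1.36] pos [0.508  0.3018 0.0727] F [-0.3  0.1 -0.6] w 0.011 t 20.45
```

Run:
```python
from t import *
for c in ['scene','top']:
    p,d=snap(c,c+'12')
    x,y=proj(c,st)[0].astype(int)
    cv2.imwrite(f'pics/{c}12c.png',cv2.resize(p[y-50:y+50,x-70:x+70],None,fx=5,fy=5,interpolation=cv2.INTER_CUBIC))
```

```text
(no output)
```

View pics/scene12c.png

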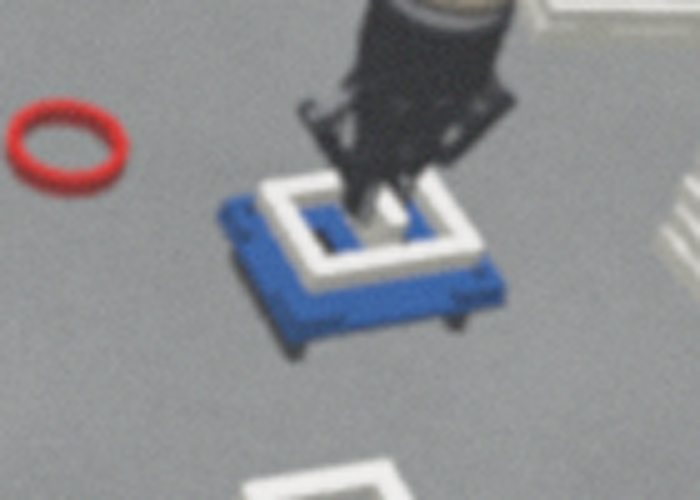

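View pics/top12c.png

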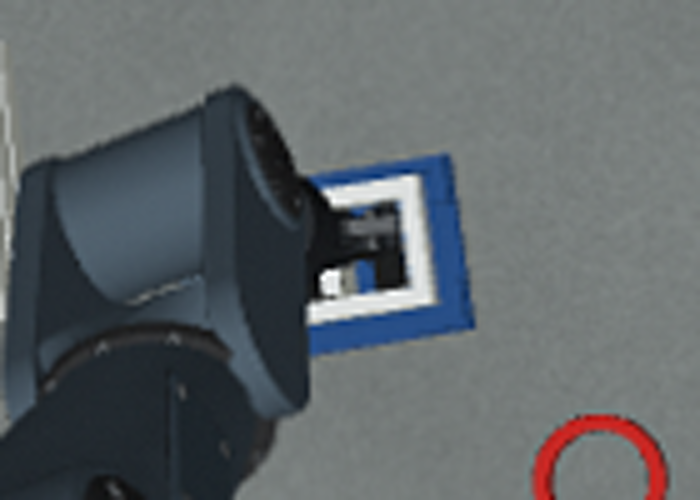

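The frame is centred over the pocket in both views. I lower it gently and watch the force.

```bash
python3 -m pendant '[{"tx":0,"ty":0,"tz":0.25,"rx":0,"ry":0,"rz":0,"gripper":-1},{"tx":0,"ty":0,"tz":0.1,"rx":0,"ry":0,"rz":0,"gripper":-1},{"tx":0,"ty":0,"tz":0,"rx":0,"ry":0,"rz":0,"gripper":-1}]'
python3 - <<'E'
from t import *
go(st+[0,0,.016],RS)
E
```

```text
clock: 20.85
tool_pos: [0.5094, 0.3024, 0.063]
eef_rot: [-0.066, 0.998, 0.0, 0.002]
ft_force: [0.3, -0.1, -0.8]
gripper_width: 0.0108
rot total units [0.01 0.04 0.  ]
trans in current tool units [ 0.07 -0.01  0.23] | after rot [ 0.07 -0.01  0.23]
joints [ 0.35  0.72  1.64 -0.    0.78 -1.36] pos [0.5094 0.3024 0.063 ] F [ 0.3 -0.1 -0.8] w 0.0108 t 20.85
```

```bash
python3 -m pendant '[{"tx":0.06,"ty":0,"tz":0.1,"rx":0,"ry":0.04,"rz":0,"gripper":-1},{"tx":0,"ty":0,"tz":0.06,"rx":0,"ry":0,"rz":0,"gripper":-1},{"tx":0,"ty":0,"tz":0,"rx":0,"ry":0,"rz":0,"gripper":-1}]'
python3 -m pendant '[{"tx":0,"ty":0,"tz":0.06,"rx":0,"ry":0,"rz":0,"gripper":-1},{"tx":0,"ty":0,"tz":0,"rx":0,"ry":0,"rz":0,"gripper":-1}]'
python3 -m pendant '[{"tx":0,"ty":0,"tz":0.06,"rx":0,"ry":0,"rz":0,"gripper":-1},{"tx":0,"ty":0,"tz":0,"rx":0,"ry":0,"rz":0,"gripper":-1}]'
```

```text
clock: 21.15
tool_pos: [0.5077, 0.3023, 0.058]
eef_rot: [-0.066, 0.998, 0.0, -0.0]
ft_force: [-0.2, -0.8, -0.5]
gripper_width: 0.0115
clock: 21.35
tool_pos: [0.5077, 0.3023, 0.0562]
eef_rot: [-0.066, 0.998, 0.0, 0.0]
ft_force: [-0.2, 0.4, 0.0]
gripper_width: 0.0109
clock: 21.55
tool_pos: [0.5082, 0.3025, 0.055]
eef_rot: [-0.066, 0.998, 0.001, 0.001]
ft_force: [-1.5, -0.7, 0.0]
gripper_width: 0.0113
```

```bash
python3 -m pendant '[{"tx":0,"ty":0,"tz":0.05,"rx":0,"ry":0,"rz":0,"gripper":-1},{"tx":0,"ty":0,"tz":0,"rx":0,"ry":0,"rz":0,"gripper":-1}]'
python3 -m pendant '[{"tx":0,"ty":0,"tz":0.05,"rx":0,"ry":0,"rz":0,"gripper":-1},{"tx":0,"ty":0,"tz":0,"rx":0,"ry":0,"rz":0,"gripper":-1}]'
python3 - <<'E'
from t import *
go(st+[0,0,.016],RS)
for c in ['top','scene']:
    p,d=snap(c,c+'13'); W=world(c,d); Q=(W[...,:2]-st[:2])
    m=(p.min(-1)>150)&(d>0)&(np.hypot(Q[...,0],Q[...,1])<.07)&(W[...,2]>.02)&(W[...,2]<.09); P=W[m]
    print(c,m.sum(),np.percentile(P[:,2],[5,25,50,75,95]).round(4),cv2.minAreaRect(P[:,:2].astype(np.float32)))
x,y=proj(c,st)[0].astype(int)
cv2.imwrite(f'pics/{c}13c.png',cv2.resize(p[y-50:y+50,x-70:x+70],None,fx=5,fy=5,interpolation=cv2.INTER_CUBIC))
E
```

```text
clock: 21.75
tool_pos: [0.5085, 0.3026, 0.0552]
eef_rot: [-0.067, 0.998, 0.001, 0.001]
ft_force: [-0.7, 0.3, -0.9]
gripper_width: 0.0109
clock: 21.95
tool_pos: [0.5089, 0.3028, 0.055]
eef_rot: [-0.067, 0.998, 0.001, 0.002]
ft_force: [0.6, 0.4, -0.9]
gripper_width: 0.0108
rot total units [0.01 0.04 0.01]
trans in current tool units [ 0.05 -0.02 -0.03] | after rot [ 0.05 -0.02 -0.03]
joints [ 0.35  0.73  1.65  0.    0.76 -1.36] pos [0.5089 0.3028 0.055 ] F [ 0.6  0.4 -0.9] w 0.0108 t 21.95
top 266 [0.0479 0.0545 0.0569 0.0592 0.0771] ((0.5091073513031006, 0.2873179018497467), (0.0798039510846138, 0.0789392739534378), 7.93541955947876)
scene 448 [0.0408 0.053  0.0556 0.0575 0.0768] ((0.5000268220901489, 0.30759701132774353), (0.10085465013980865, 0.12349632382392883), 7.391254425048828)
```

View pics/scene13c.png

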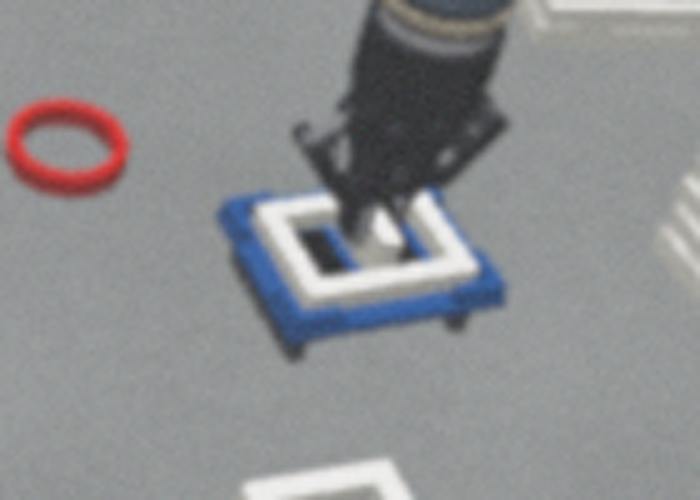

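Rails read 0.056–0.057 m, which is the stand plus 16 mm, and z no longer drops, so the frame is seated between the stops. I release it.

```bash
python3 -m pendant '[{"tx":0,"ty":0,"tz":0,"rx":0,"ry":0,"rz":0,"gripper":-0.6},{"tx":0,"ty":0,"tz":0,"rx":0,"ry":0,"rz":0,"gripper":-0.3},{"tx":0,"ty":0,"tz":0,"rx":0,"ry":0,"rz":0,"gripper":-0.15},{"tx":0,"ty":0,"tz":0,"rx":0,"ry":0,"rz":0,"gripper":-0.15},{"tx":0,"ty":0,"tz":-0.3,"rx":0,"ry":0,"rz":0,"gripper":-0.15},{"tx":0,"ty":0,"tz":-0.6,"rx":0,"ry":0,"rz":0,"gripper":-0.15},{"tx":0,"ty":0,"tz":-0.8,"rx":0,"ry":0,"rz":0,"gripper":-0.15},{"tx":0,"ty":0,"tz":-0.8,"rx":0,"ry":0,"rz":0,"gripper":-0.15}]'
python3 -m pendant '[{"tx":0,"ty":0,"tz":-1,"rx":0,"ry":0,"rz":0,"gripper":-0.15},{"tx":0.5,"ty":0,"tz":-1,"rx":0,"ry":0,"rz":0,"gripper":-0.15},{"tx":0.8,"ty":-0.5,"tz":-0.8,"rx":0,"ry":0,"rz":0,"gripper":-0.15},{"tx":0.8,"ty":-0.8,"tz":-0.5,"rx":0,"ry":0,"rz":0,"gripper":-0.15},{"tx":0.2,"ty":-0.9,"tz":0,"rx":0,"ry":0,"rz":0,"gripper":-0.15},{"tx":0,"ty":-0.9,"tz":0,"rx":0,"ry":0,"rz":0,"gripper":-0.15},{"tx":0,"ty":-0.8,"tz":0,"rx":0,"ry":0,"rz":0,"gripper":-0.15},{"tx":0,"ty":0,"tz":0,"rx":0,"ry":0,"rz":0,"gripper":-0.15}]'
python3 - <<'E'
from t import *
for c in ['top','scene']:
    p,d=snap(c,c+'14'); W=world(c,d); Q=(W[...,:2]-st[:2])
    m=(p.min(-1)>150)&(d>0)&(np.hypot(Q[...,0],Q[...,1])<.075)&(W[...,2]>.045)&(W[...,2]<.09); P=W[m]
    print(c,m.sum(),np.percentile(P[:,2],[5,25,50,75,95]).round(4),cv2.minAreaRect(P[:,:2].astype(np.float32)))
    for l in ['frame_mid','done_frame_mid','stack_mid','bottle_mid','tape_mid']:
        print(l,[(round(r['score'],2),np.round(r['xyz'],3).tolist()) for r in viewer.place_of(c,l)][:3])
x,y=proj(c,st)[0].astype(int)
cv2.imwrite(f'pics/{c}14c.png',cv2.resize(p[y-50:y+50,x-70:x+70],None,fx=5,fy=5,interpolation=cv2.INTER_CUBIC))
E
```

```text
clock: 22.85
tool_pos: [0.5059, 0.3014, 0.1283]
eef_rot: [-0.066, 0.998, -0.001, -0.003]
ft_force: [0.2, -0.6, -0.4]
gripper_width: 0.0364
clock: 23.65
tool_pos: [0.4536, 0.1745, 0.2415]
eef_rot: [-0.068, 0.998, 0.001, 0.006]
ft_force: [-0.3, 0.1, -0.4]
gripper_width: 0.0359
top 21 [0.0538 0.0562 0.058  0.0593 0.0616] ((0.5450544357299805, 0.31637081503868103), (0.0033171544782817364, 0.08960149437189102), 7.975925922393799)
frame_mid [(0.73, [0.533, -0.013, 0.036]), (0.55, [0.508, 0.302, 0.061])]
done_frame_mid [(0.92, [0.53, -0.019, 0.057])]
stack_mid [(0.6, [0.781, 0.199, 0.055])]
bottle_mid [(0.6, [0.721, -0.184, 0.071])]
tape_mid [(0.78, [0.366, 0.154, 0.007])]
scene 523 [0.05   0.0542 0.056  0.0581 0.078 ] ((0.505585789680481, 0.3061583638191223), (0.09081186354160309, 0.11946352571249008), 7.428373336791992)
frame_mid [(0.94, [0.508, 0.299, 0.053])]
done_frame_mid [(0.81, [0.53, -0.019, 0.057])]
stack_mid [(0.8, [0.778, 0.2, 0.056]), (0.73, [0.51, 0.299, 0.052])]
bottle_mid [(0.7, [0.72, -0.186, 0.078])]
tape_mid [(0.51, [0.367, 0.152, 0.01])]
```

View pics/scene14c.png

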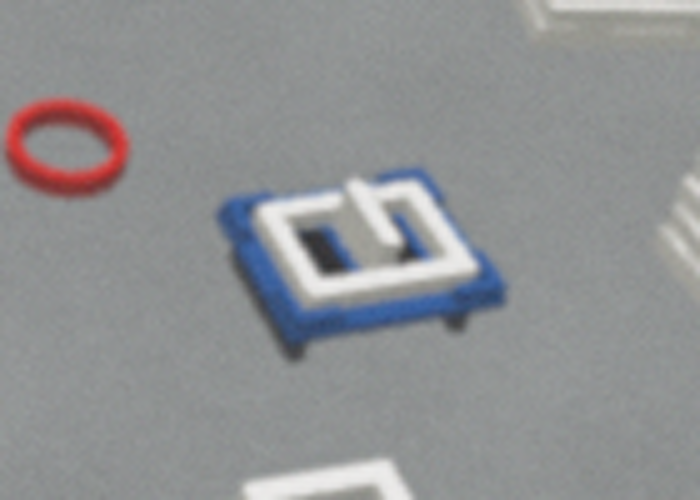

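View pics/scene14.png

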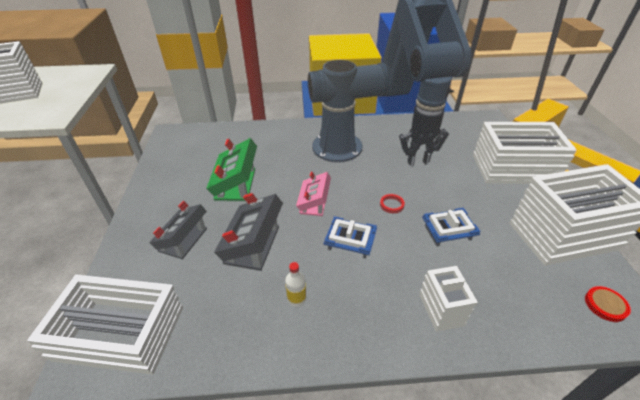

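View pics/top14.png

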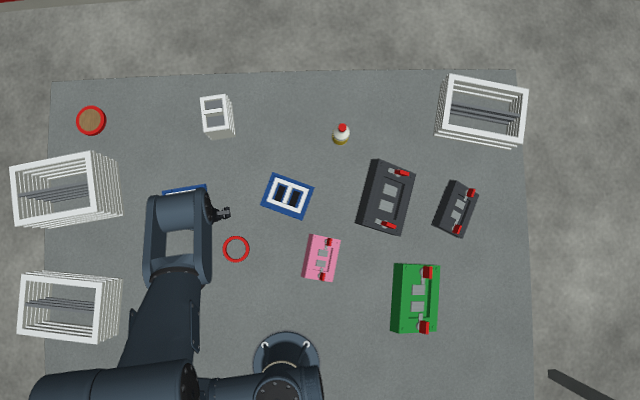

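The scene view shows the frame flat between the stops (450,224), both large-mould clamps open, and the other objects where they were. The gripper is clear at (425,150). I hand in.

```bash
python3 -c "
from plant import close_job
print(close_job())"
```

```text
the job is handed in; nothing more can be done
None
```

I turned both red clamps on the large dark mould by about 86° while the frame was still in its cavity. I then lifted the frame out, levelled it and laid it on the empty blue stand. The job was handed in at about 24 s; no verdict is reported.

**Frame:** the last scene picture shows it between the corner stops. Its rails are at a median height of 0.056 m, which is stand height plus 16 mm, so it lies flat. Its centre is near (0.508, 0.30), and it sits at about 7.4° against 7.6° for the stand. It was lowered in small steps until it stopped going down, then released.

**Clamps:** both tongues point up the slope, clear of the cavity.

**Other objects:** I measured the finished frame before and after, and it agrees within a few mm, inside the detector's error. I measured the stack, bottle and tape roll only at the end; they look unmoved in the pictures.

**Disagreements and weak checks:**
- The top camera's view of the placed frame was mostly blocked by the arm, so the final fit rests on the scene camera.
- The top-camera network's best match for `frame_mid` was the finished frame on the other stand, with the right spot second. The scene-camera network matched the placed frame with a score of 0.94.
- The force reading showed no clear contact at set-down, so I judged seating from the height.

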